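# Make up two desk kits from the stationery stock

## Task

Make up two desk kits from the stationery on the desk. White tray: the yellow box of staples in the cork-lined compartment and the wooden stamp in the other one; black tray: the blue box of staples in the cork-lined end compartment, the glue stick in the middle one and the green tub of paper clips in the other end one. Set each thing upright on the floor of its compartment and let go of it; the red box of staples is not wanted: leave it where it is, undisturbed.

Things in the scene. Friction and masses are not known exactly. Their poses are not given: they have to be found in the camera images.
- yellow_box_mid (a point): Yellow box of staples with a white band round it, 60 x 34 x 42 mm high (x, y, z), loose, about 0.12 kg; the point is its centre, 21 mm above its underside; x along the 60 mm side, z up. For the white tray.
- blue_box_mid (a point): Blue box of staples with a white band round it, 60 x 34 x 42 mm high (x, y, z), loose, about 0.12 kg; the point is its centre, 21 mm above its underside; x along the 60 mm side, z up. For the black tray.
- red_box_mid (a point): Red box of staples with a white band round it, 60 x 34 x 42 mm high (x, y, z), loose, about 0.12 kg; the point is its centre, 21 mm above its underside; x along the 60 mm side, z up. Surplus: stays where it stands.
- stamp_mid (a point): Wooden hand stamp standing on its rubber face, loose, about 0.09 kg: block 50 x 36 mm (x, y) and 24 mm high, above it an upright round handle 24 mm in diameter from 24 to 80 mm above the underside. The point is on the axis, 40 mm above the underside; z up. Best held by the upper part of the handle. For the white tray.
- glue_mid (a point): Glue stick standing upright, round, 30 mm in diameter, 90 mm high, white with orange cap and band, loose, about 0.045 kg; the point is its centre, 45 mm above its underside; z up. For the black tray.
- tub_mid (a point): Round closed tub of paper clips, green with white lid that has a green disc 34 mm across on top, 50 mm in diameter at the lid (top 10 mm), 48 mm below it, 46 mm high, loose, about 0.08 kg; the point is its centre, 23 mm above its underside; z up. For the black tray.
- white_tray: White kit tray, fixed to the desk, 180 mm long (y) x 92 mm wide (x), walls and dividers 4 mm thick and 18 mm high, two square compartments in a row along y, each 84 x 84 mm inside, 88 mm apart centre to centre, floor 4 mm above the desk (5 mm where cork-lined). Origin: centre of its underside, on the desk; z up. Compartment centres at y = +44 mm (cork-lined: yellow box) and y = -44 mm (plain white: stamp), x = 0.
- black_tray: Black (dark grey floor) kit tray, fixed to the desk, 268 mm long (y) x 92 mm wide (x), walls and dividers 4 mm thick and 18 mm high, three square compartments in a row along y, each 84 x 84 mm inside, 88 mm apart centre to centre, floor 4 mm above the desk (5 mm where cork-lined). Origin: centre of its underside, on the desk; z up. Compartment centres at y = +88 mm (cork-lined: blue box), y = 0 (dark grey: glue stick) and y = -88 mm (dark grey: tub), x = 0.
Things that resemble listed ones, but are neither listed nor needed, are in the scene too. What is meant by the part that bears stamp_mid is not purple, and is the smaller of those in its own colour. Of the things that look like the part that bears yellow_box_mid, take the one that is nearest to the robot's base at the start.

How it is judged:
By the outcome, as a careful person would: the job done as asked, in the order asked, and still so for the second after the job is handed in, with the robot touching nothing.
It also fails if it takes over 131 s, if anything falls off the work surface, if the arm or the gripper's body presses on something with over 40 N, if the wrist force passes 120 N, or if a joint passes its speed limit or range.

## Robot

A 6-joint arm with a two-finger parallel gripper is mounted at the origin on the work surface. World frame = base frame: x ahead of the robot, y to its left, z up, the work surface at z = 0. Lengths are in m, angles in degrees, forces in N, time in s.
With the tool pointing down it reaches from about 0.325 to 0.85 m from the base axis. Payload 4.4 kg.
Tool frame: the origin (TCP) lies on the centre line of the jaws, within the pads' length; the fingertips stand 17 mm ahead of it and the grasp point (between the pads) lies 2 mm behind it; z points along the fingers, y is the direction in which the jaws open and shut (so a half turn about z gives the same grasp; the last joint's range is limited). The gripper opens to 94 mm and grips with 3 to 60 N. Pads are 16 mm wide; open, the fingers measure 119 mm over their backs; the gripper's body (75 mm by 177 mm) begins 78 mm behind the grasp point.
Start: joints at [67.408, 11.837, 88.321, -0, 79.842, -8.623], TCP at [0.139, 0.558, 0.222] pointing down, gripper open.
Joint ranges: [-156.59, 156.59], [-49.26, 127.26], [12.9, 141.05], [-63.56, 243.56], [4.71, 150.69], [-161.64, 161.64]. Speed limits (degrees/s): [159.86, 159.86, 180, 180, 180, 180].

## Interface

Orientations are given as [roll, pitch, yaw] about the fixed x, y, z axes, in that order (R = Rz(yaw) Ry(pitch) Rx(roll)).
In Python, from plant import env gives the robot as it stands.
- The arm moves only by the tool drive_tool, never from a script. Its argument "plan" is a list of rows, each a list of 5 numbers: the shift along the tool's x, y, z as a fraction of full scale, then the turn about the tool's z as a fraction of full scale, then the opening, from -1 (shut) to 1 (fully open), so that 0 is half open. A call has 1 to 12 rows; each row shifts and turns the pose as measured when the row begins, along the tool's axes as they then stand; what a row does not reach is not made up. Full scale, the value 1, is 0.05 m for a shift and 2 rad for a turn. A row lasts 1/12 s, in which the tool goes at most 41.7 mm and 7.16 degrees, less where a joint would pass 70% of its speed; a pose out of reach is approached as far as the arm can. A call with a number of a shift or a turn outside -1 to 1 is refused whole. A call with a gripper value outside its range is refused whole. The fingers move at their own pace and stop on an object; "squeeze" is the grip in N (left out, the last holds). Time passes only in rows, so rows that do not move let the fingers close. It gives the time, the measured TCP pose, the force and the opening at its end, in the units of the state.
- env.get_obs(): the state, without advancing time (a new reading comes with each control period).
- env.camera(name): name is "side" or "top"; returns a dict with "frame" (480x640x3 uint8, red, green, blue), "K" (3x3 intrinsics, pixels), "distortion" ([k1, k2, p1, p2, k3] as OpenCV has them; the pictures are not rectified), "T" (4x4, takes a point from camera to world coordinates). Camera axes: x right, y down, z forward; pixel columns grow to the right and rows downward; lengths in m; the calibration is good to about 2 mm. A picture is of the moment at which its call begins. There is no depth.
- env.finish_job(): hands the job in, once; it reports no verdict.
The state is a dict: "time": time; "joints": joint angles; "qvel": joint speeds; "effort": joint torques, N m; "tool_pos": TCP position; "tool_rot": TCP orientation; "contact_force": force on the tool from outside, world axes, zero at the start; "ft_torque": the same for the moment, N m; "finger_gap": finger opening in m.
Only numpy, scipy, OpenCV 4.12 (cv2) and the standard library are available. Lean on these libraries where they do the work, as an engineer would, in place of code of your own. Each camera call takes 0.05 s, during which the arm holds its last target.

## Working session

There is one attempt and no reset: what is moved stays moved. The work goes in short steps, Python scripts to look and compute and a tool call to move; the robot and the scene stay as the last step left them, time stands still between calls to the robot, and variables do not carry over. Pictures are saved under pics/ and viewed, and the job is handed in when it is done.

Besides the shell and the picture viewer there is one more tool, called after "Request:" as name([rows], argument=value, ...), one row to a line, values as JSON. drive_tool: Moves the arm, as the interface text tells. Shift numbers are shares of 0.05 m and turn numbers shares of 2 rad, none past 1 either way. Its arguments: {"type":"object","properties":{"plan":{"type":"array","items":{"type":"array","items":{"type":"number"}}},"squeeze":{"type":"number"}},"required":["plan"]}

```bash
ls; mkdir -p pics; python3 - <<'E'
from plant import env
import cv2
o=env.get_obs()
print(o)
for n in ("side","top"):
    c=env.camera(n)
    cv2.imwrite(f"pics/{n}0.png",c["frame"][:,:,::-1])
    print(n,c["K"],c["distortion"],c["T"])
E
```

```text
pics
{'time': 0.0, 'joints': array([ 6.74089780e+01,  1.18823523e+01,  8.84044677e+01, -1.15682475e-03,
        7.98425330e+01, -8.62470169e+00]), 'qvel': array([-0.04030954, -0.00586843, -0.00862336, -0.07871872,  0.07533225,
        0.01950029]), 'effort': array([-2.85974766e-04, -3.70894396e+01, -2.81406838e+01,  6.99123018e-02,
        3.63788637e-02, -1.50909823e-04]), 'tool_pos': array([0.13850926, 0.55726847, 0.22131233]), 'tool_rot': array([-1.79871939e+02, -1.82726037e-02,  1.66033865e+02]), 'contact_force': array([-0.90296579, -0.31214507,  1.20523107]), 'ft_torque': array([-0.03408295,  0.05823504, -0.00292242]), 'finger_gap': 0.0937841387793052}
side [[523.47485475   0.         314.1941352 ]
 [  0.         523.47485475 243.94205537]
 [  0.           0.           1.        ]] [0.01878656 0.         0.         0.         0.        ] [[-0.87085582 -0.35160296  0.34349016  0.16725417]
 [-0.49141823  0.63824009 -0.59258561  0.65876627]
 [-0.01087434 -0.68485396 -0.72859921  0.86502874]
 [ 0.          0.          0.          1.        ]]
top [[605.1861013    0.         326.02103914]
 [  0.         605.1861013  236.35699088]
 [  0.           0.           1.        ]] [0.04648066 0.         0.         0.         0.        ] [[ 0.01236813 -0.99487529  0.10035027  0.41870972]
 [-0.99990137 -0.0116375   0.00786298 -0.00658662]
 [-0.00665486 -0.10043762 -0.9949211   1.35145914]
 [ 0.          0.          0.          1.        ]]
```

View pics/top0.png

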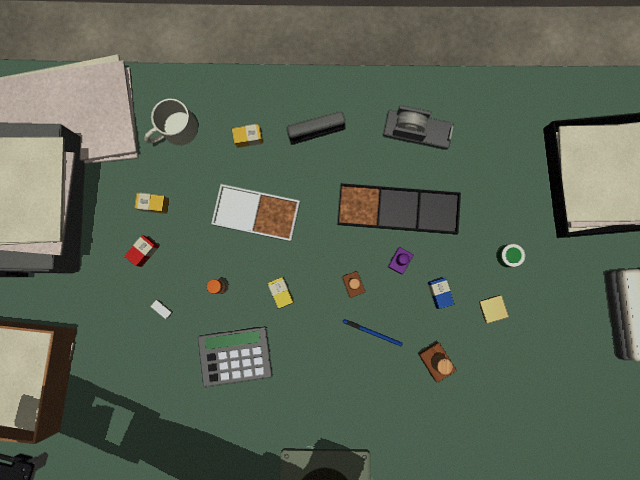

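View pics/side0.png

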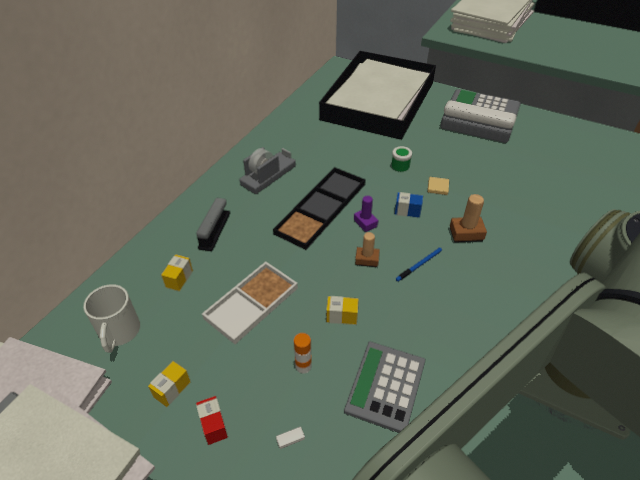

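The three yellow boxes are at (247,133), (151,203) and (280,292); the last is nearest the base. The small wooden stamp is at (354,284), the big one at (437,361) and the purple one at (401,260). The others: blue box (441,293), glue (216,286), tub (512,255), red box (140,250). White tray is around (255,212) with its cork on the right, and the black tray around (399,209) with its cork on the left. I'll zoom in to measure.

```bash
cat > h.py <<'E'
import numpy as np, cv2
def ray(c,uv):
    p=cv2.undistortPoints(np.array(uv,float).reshape(-1,1,2),c["K"],np.array(c["distortion"],float)).reshape(-1,2)
    d=np.c_[p,np.ones(len(p))]@c["T"][:3,:3].T
    return c["T"][:3,3],d/np.linalg.norm(d,axis=1)[:,None]
def plane(c,uv,z):
    o,d=ray(c,uv); return o+d*((z-o[2])/d[:,2])[:,None]
def tri(c1,u1,c2,u2):
    o1,d1=ray(c1,u1);o2,d2=ray(c2,u2);out=[]
    for a,b in zip(d1,d2):
        s=np.linalg.lstsq(np.c_[a,-b],o2-o1,rcond=None)[0]
        p,q=o1+a*s[0],o2+b*s[1]; out.append(np.r_[(p+q)/2,np.linalg.norm(p-q)])
    return np.array(out)
def proj(c,X):
    T=np.linalg.inv(c["T"]); return cv2.projectPoints(np.array(X,float).reshape(-1,1,3),cv2.Rodrigues(T[:3,:3])[0],T[:3,3],c["K"],np.array(c["distortion"],float))[0].reshape(-1,2)
def crop(c,u,v,w,h,s,name):
    f=c["frame"][v:v+h,u:u+w,::-1]
    cv2.imwrite(name,cv2.resize(f,None,fx=s,fy=s,interpolation=cv2.INTER_CUBIC))
E
python3 - <<'E'
from plant import env
from h import *
import pickle
t=env.camera("top");s=env.camera("side"); pickle.dump((t,s),open("c0.pkl","wb"))
crop(t,200,170,130,145,4,"pics/tA.png"); crop(t,330,170,200,145,4,"pics/tB.png")
crop(s,200,150,200,150,4,"pics/sA.png"); crop(s,280,250,100,140,4,"pics/sB.png"); crop(s,340,130,120,140,4,"pics/sC.png")
E
```

```text
(no output)
```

View pics/tA.png

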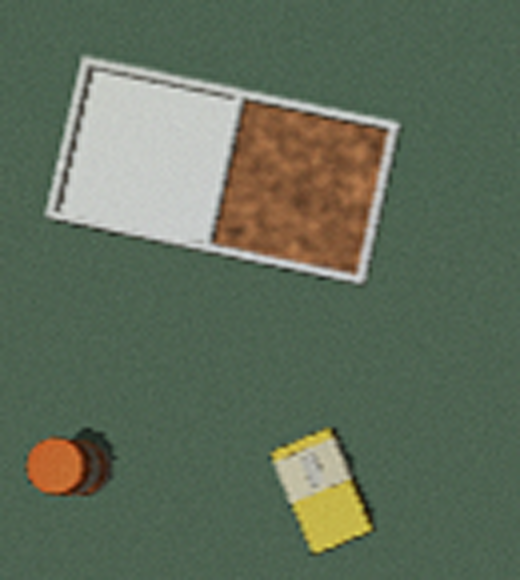

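View pics/tB.png

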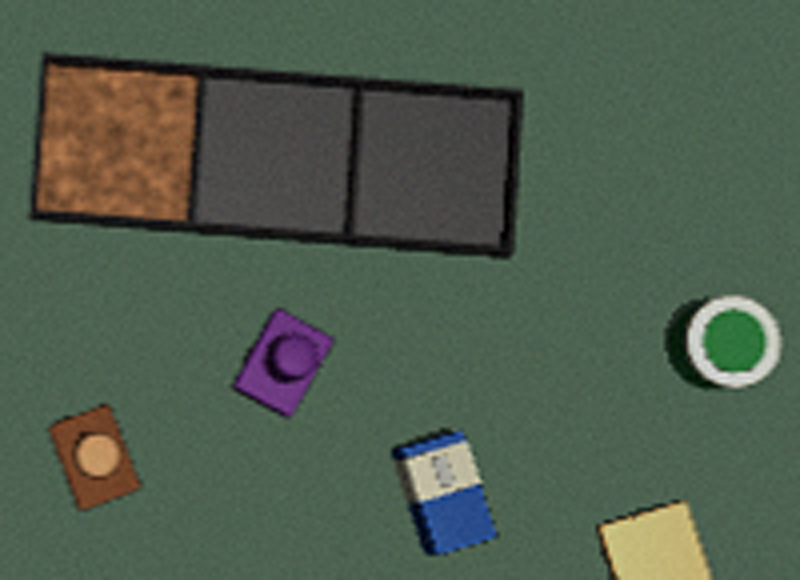

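View pics/sB.png

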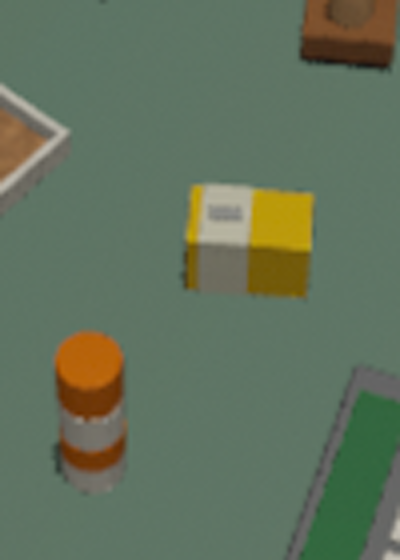

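View pics/sC.png

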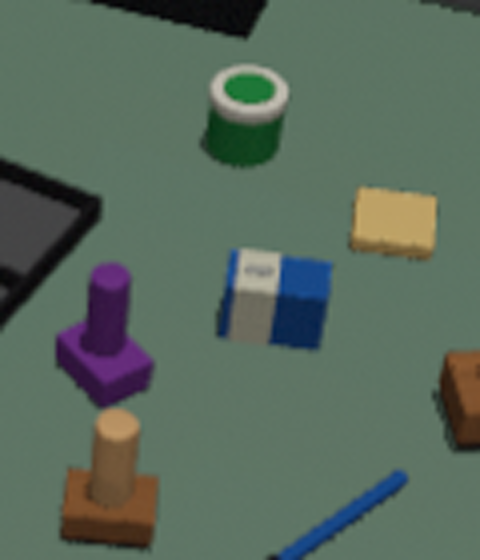

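View pics/sA.png

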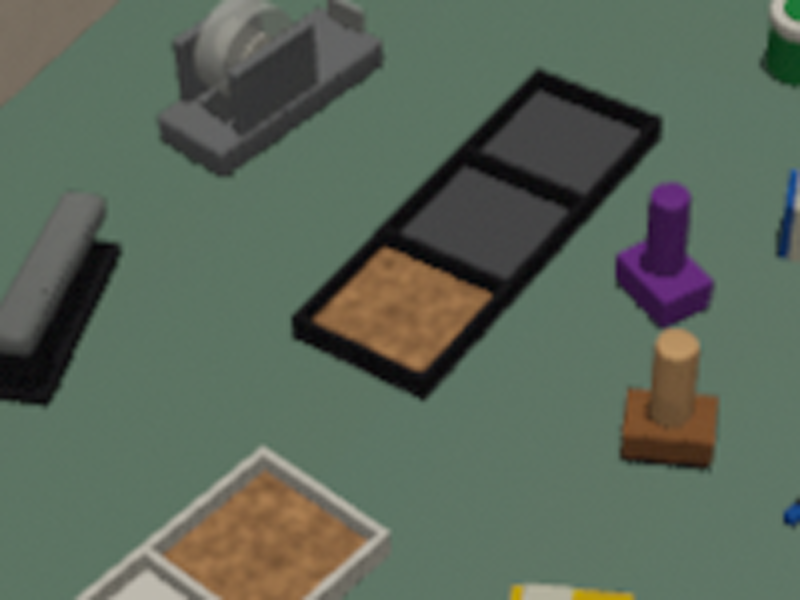

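The crops show the features clearly. In tA the yellow box top has its corners at (272,455), (332,428), (373,530) and (316,553). The stamp handle and the tub and glue lids stand out as discs. Next I'll use colour masks in both views.

```bash
cat > m.py <<'E'
from h import *
import pickle
t,s=pickle.load(open("c0.pkl","rb"))
def mask(c,lo,hi,box,close=3):
    hsv=cv2.cvtColor(c["frame"],cv2.COLOR_RGB2HSV)
    m=cv2.inRange(hsv,np.array(lo),np.array(hi)); z=np.zeros_like(m);u,v,w,h=box; z[v:v+h,u:u+w]=m[v:v+h,u:u+w]
    z=cv2.morphologyEx(z,cv2.MORPH_CLOSE,np.ones((close,close)))
    k=max(cv2.findContours(z,cv2.RETR_EXTERNAL,cv2.CHAIN_APPROX_NONE)[0],key=cv2.contourArea)
    return k
def disc(k):
    e=cv2.fitEllipse(k) ; return e
cr=lambda pts,u,v,s=4:np.array([[u+(x+.5)/s-.5,v+(y+.5)/s-.5] for x,y in pts])
A=lambda p:cr(p,200,170); B=lambda p:cr(p,330,170)
SB=lambda p:cr(p,280,250); SC=lambda p:cr(p,340,130); SA=lambda p:cr(p,200,150)
np.set_printoptions(precision=4,suppress=True)
if __name__=="__main__":
    print("yellow",tri(t,A([(272,455),(332,428),(373,530),(316,553)]),s,SB([(187,243),(192,185),(315,193),(311,250)])))
    print("blue",tri(t,B([(400,459),(463,431),(497,537),(432,556)]),s,SC([(227,304),(234,251),(332,263),(325,314)])))
    # discs: handle top, glue cap top, tub disc
    for n,cc,lo,hi,box in [("handle",t,(8,60,150),(18,180,255),(342,272,25,25)),("glue",t,(5,150,140),(15,255,255),(200,270,35,35)),("tub",t,(50,100,60),(75,255,255),(500,240,25,30)),
       ("tubS",s,(50,100,90),(75,255,255),(390,140,25,20)),("handleS",s,(8,60,175),(18,180,255),(355,225,30,15)),("glueS",s,(5,150,200),(15,255,255),(290,325,30,30))]:
        k=mask(cc,lo,hi,box); print(n,disc(k),cv2.contourArea(k))
    print("stamp/glue/tub",tri(t,np.r_[B([(98,455)]),A([(56,466)]),B([(735,341)])],s,np.r_[SC([(118,424)]),SB([(90,358)]),SC([(250,88)])]))
    print("white rim",tri(t,A([(86,57),(399,124),(363,282),(47,215)]),s,SA([(265,450),(388,533)])[[0,0,0,0]])[:0])
    # rim outer corners on plane .018, floor etc
    for n,p in (("white",A([(86,57),(399,124),(363,282),(47,215)])),("black",B([(44,54),(522,90),(511,255),(32,216)]))):
        w=plane(t,p,.018); print(n,w,w.mean(0)); print([np.linalg.norm(w[i]-w[(i+1)%4]) for i in range(4)])
        print([np.degrees(np.arctan2(*(w[i]-w[j])[[1,0]])) for i,j in((0,1),(3,2))])
    print("black rim tri",tri(t,B([(44,54),(522,90),(511,255),(32,216)]),s,SA([(295,320),(540,70),(661,122),(424,390)])[[0,1,2,3]]))
    print("white rim tri",tri(t,A([(399,124),(363,282)]),s,SA([(264,448),(389,533)])))
E
python3 m.py
```

```text
yellow [[0.4483 0.1291 0.0396 0.0019]
 [0.4631 0.097  0.0394 0.0017]
 [0.4079 0.0734 0.041  0.0003]
 [0.3951 0.1039 0.0392 0.    ]]
blue [[ 0.4514 -0.2219  0.0294  0.0033]
 [ 0.4647 -0.2548  0.0399  0.001 ]
 [ 0.4089 -0.2721  0.0406  0.0006]
 [ 0.3985 -0.2388  0.0314  0.0013]]
handle ((354.2775573730469, 283.3939208984375), (9.245108604431152, 9.385174751281738), 30.069711685180664) 66.5
glue ((213.10934448242188, 286.0235290527344), (12.565189361572266, 12.991055488586426), 71.1001968383789) 126.5
tub ((513.1447143554688, 254.98052978515625), (13.96685791015625, 14.539523124694824), 164.2306365966797) 158.0
tubS ((401.8136901855469, 151.78335571289062), (6.165182113647461, 11.401206016540527), 93.05022430419922) 53.0
handleS ((368.8336486816406, 235.637939453125), (5.274534225463867, 8.425779342651367), 90.09927368164062) 33.0Traceback (most recent call last):
  File "m.py", line 22, in <module>
    k=mask(cc,lo,hi,box); print(n,disc(k),cv2.contourArea(k))
  File "m.py", line 8, in mask
    k=max(cv2.findContours(z,cv2.RETR_EXTERNAL,cv2.CHAIN_APPROX_NONE)[0],key=cv2.contourArea)
ValueError: max() iterable argument is empty
```

```bash
sed -i 's/(5,150,200),(15,255,255),(290,325,30,30)/(5,150,150),(15,255,255),(290,325,30,20)/' m.py; python3 m.py | tail -n +11; python3 - <<'E'
from m import *
crop(t,425,272,35,40,12,"pics/bl.png")
E
```

```text
tub ((513.1447143554688, 254.98052978515625), (13.96685791015625, 14.539523124694824), 164.2306365966797) 158.0
tubS ((401.8136901855469, 151.78335571289062), (6.165182113647461, 11.401206016540527), 93.05022430419922) 53.0
handleS ((368.8336486816406, 235.637939453125), (5.274534225463867, 8.425779342651367), 90.09927368164062) 33.0
glueS ((301.8742980957031, 338.83074951171875), (11.354898452758789, 16.147216796875), 91.19647979736328) 134.0
stamp/glue/tub [[ 0.4489 -0.0566  0.0791  0.0003]
 [ 0.4395  0.2356  0.0896  0.0004]
 [ 0.5153 -0.399   0.046   0.0005]]
white rim []
white [[0.6682 0.2396 0.018 ]
 [0.6325 0.0643 0.018 ]
 [0.5439 0.0828 0.018 ]
 [0.5792 0.2586 0.018 ]] [0.606  0.1613 0.018 ]
[np.float64(0.1789139304955281), np.float64(0.09052163381722131), np.float64(0.1793886341658147), np.float64(0.091072354636895)]
[np.float64(78.48423038970172), np.float64(78.65909410980328)]
black [[ 0.6731 -0.0272  0.018 ]
 [ 0.6555 -0.2928  0.018 ]
 [ 0.5632 -0.2859  0.018 ]
 [ 0.5819 -0.0214  0.018 ]] [ 0.6184 -0.1568  0.018 ]
[np.float64(0.2662092708825311), np.float64(0.09251419476706557), np.float64(0.26515924651430367), np.float64(0.09134225580668762)]
[np.float64(86.21157765918602), np.float64(85.95890466669209)]
black rim tri [[ 0.6733 -0.0275  0.0137  0.0012]
 [ 0.6553 -0.2934  0.0164  0.0011]
 [ 0.5642 -0.2864  0.0144  0.0013]
 [ 0.5835 -0.0215  0.007   0.0006]]
white rim tri [[0.6331 0.0646 0.0163 0.0008]
 [0.5441 0.0829 0.0166 0.0001]]
```

View pics/bl.png

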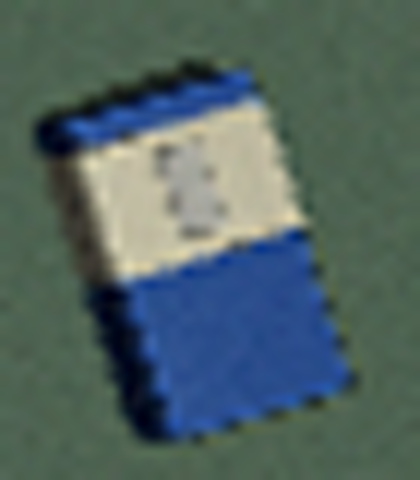

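In bl.png the blue box's top-face corners are at about (70,120), (255,70), (350,385) and (172,435); the darker left strip is its side face. Heights triangulated from two views: boxes about 40 mm, stamp 79, glue 90, tub 46, tray rims about 16. All agree with the text. Now a move helper.

```bash
cat > d.py <<'E'
# usage: d.py x y z yaw  -> turn total (fraction) and shift after the turn (fractions)
import sys,numpy as np
from plant import env
from scipy.spatial.transform import Rotation as R
o=env.get_obs(); p=np.array(o["tool_pos"]);r=R.from_euler("xyz",o["tool_rot"],degrees=True)
print("t",round(o["time"],2),"p",np.round(p,4),"rot",np.round(o["tool_rot"],2),"gap",round(o["finger_gap"],4),"F",np.round(o["contact_force"],1),"j",np.round(o["joints"],0))
if len(sys.argv)>1:
    x,y,z,yaw=map(float,sys.argv[1:5])
    d=(yaw-o["tool_rot"][2]+180)%360-180
    f=-np.radians(d)/2
    r2=r*R.from_euler("z",-d,degrees=True)
    s=r2.inv().apply(np.array([x,y,z])-p)/.05
    print("turn",round(f,4),"rows",round(abs(f)/.0625,1),"| shift",np.round(s,3),"rows",round(np.linalg.norm(s)/.834,1))
E
python3 - <<'E'
from m import *
p=cr([(70,120),(255,70),(350,385),(172,435)],425,272,12); w=plane(t,p,.042); print(w,w.mean(0),[np.degrees(np.arctan2(*(w[i]-w[j])[[1,0]])) for i,j in((0,3),(1,2))])
p=A([(272,455),(332,428),(373,530),(316,553)]); w=plane(t,p,.042); print(w.mean(0),[np.degrees(np.arctan2(*(w[i]-w[j])[[1,0]])) for i,j in((0,3),(1,2))])
p=B([(50,430),(108,405),(142,488),(83,510)]); w=plane(t,p,.024); print(w.mean(0),[np.degrees(np.arctan2(*(w[i]-w[j])[[1,0]])) for i,j in((0,3),(1,2))],np.linalg.norm(w[0]-w[3]),np.linalg.norm(w[0]-w[1]))
print(plane(t,[[354.28,283.39]],.08),plane(t,[[213.1,286.0]],.09),plane(t,[[513.14,254.98]],.046))
E
python3 d.py .4285 .1009 .15 204
```

```text
[[ 0.4557 -0.2221  0.042 ]
 [ 0.4651 -0.2552  0.042 ]
 [ 0.4092 -0.2715  0.042 ]
 [ 0.3999 -0.2398  0.042 ]] [ 0.4324 -0.2472  0.042 ] [np.float64(17.661544238130524), np.float64(16.32032301704553)]
[0.4282 0.1005 0.042 ] [np.float64(25.45287948886259), np.float64(23.029144535292033)]
[ 0.4483 -0.0576  0.024 ] [np.float64(23.023988481281847), np.float64(22.72775785169631)] 0.04704192653590299 0.03460781502687531
[[ 0.4487 -0.0569  0.08  ]] [[0.4396 0.2366 0.09  ]] [[ 0.5149 -0.3986  0.046 ]]
t 0.2 p [0.1386 0.5575 0.2217] rot [-1.7992e+02 -1.0000e-02  1.6603e+02] gap 0.0941 F [ 0.1 -0.4 -0.9] j [67. 12. 88. -0. 80. -9.]
turn -0.3314 rows 5.3 | shift [ -1.583 -10.699   1.443] rows 13.1
```

Request:
drive_tool([
  [0, 0, 0, -0.06, 0.4],
  [0, 0, 0, -0.06, 0.4],
  [0, 0, 0, -0.06, 0.4],
  [0, 0, 0, -0.06, 0.4],
  [0, 0, 0, -0.06, 0.4],
  [0, 0, 0, -0.03, 0.4],
  [-0.1, -0.8, 0, 0, 0.4],
  [-0.1, -0.8, 0, 0, 0.4],
  [-0.1, -0.8, 0, 0, 0.4],
  [-0.1, -0.8, 0, 0, 0.4],
  [-0.1, -0.8, 0, 0, 0.4],
  [-0.1, -0.8, 0, 0, 0.4],
], squeeze=25)

```text
time: 1.2
tool_pos: [0.2688, 0.3513, 0.2174]
tool_rot: [-179.9, -0.3, -153.5]
contact_force: [1.1, 0.5, -0.2]
finger_gap: 0.0658
```

```bash
python3 d.py .4283 .1007 .12 204.2
```

```text
t 1.2 p [0.2688 0.3513 0.2174] rot [-179.89   -0.33 -153.5 ] gap 0.0658 F [ 1.1  0.5 -0.2] j [ 41.  -4. 106.  -0.  79. -75.]
turn 0.0201 rows 0.3 | shift [-0.866 -5.876  1.956] rows 7.5
```

Request:
drive_tool([
  [0, 0, 0, 0.02, 0.4],
  [-0.12, -0.8, 0.1, 0, 0.4],
  [-0.12, -0.8, 0.1, 0, 0.4],
  [-0.12, -0.8, 0.1, 0, 0.4],
  [-0.12, -0.8, 0.1, 0, 0.4],
  [-0.12, -0.8, 0.2, 0, 0.4],
  [-0.12, -0.8, 0.2, 0, 0.4],
  [-0.12, -0.8, 0.2, 0, 0.4],
  [0, -0.25, 0.5, 0, 0.4],
  [0, 0, 0, 0, 0.4],
])

```text
time: 2.03
tool_pos: [0.431, 0.0915, 0.1452]
tool_rot: [-179.7, 0.4, -156.3]
contact_force: [-1.0, 0.1, -0.3]
finger_gap: 0.0656
```

```bash
python3 d.py .4283 .1007 .034 204.2
```

```text
t 2.03 p [0.431  0.0915 0.1452] rot [-179.69    0.36 -156.28] gap 0.0656 F [-1.   0.1 -0.3] j [   1.   -0.  111.   -0.   68. -113.]
turn -0.0042 rows 0.1 | shift [-0.011  0.202  2.222] rows 2.7
```

Request:
drive_tool([
  [0, 0.2, 0.3, -0.004, 0.4],
  [0, 0, 0.7, 0, 0.4],
  [0, 0, 0.6, 0, 0.4],
  [0, 0, 0.4, 0, 0.4],
  [0, 0, 0.2, 0, 0.4],
  [0, 0, 0, 0, 0.4],
])

```text
time: 2.53
tool_pos: [0.431, 0.1031, 0.036]
tool_rot: [-179.7, 0.7, -156.0]
contact_force: [-0.6, 0.2, -0.6]
finger_gap: 0.0658
```

```bash
python3 d.py .4283 .1007 .034 204.2; python3 - <<'E'
from plant import env
from h import *
crop(env.camera("side"),270,200,140,160,4,"pics/s1.png")
E
```

```text
t 2.53 p [0.431  0.1031 0.036 ] rot [-179.66    0.74 -155.96] gap 0.0658 F [-0.6  0.2 -0.6] j [   2.   10.  116.   -0.   53. -112.]
turn -0.0014 rows 0.0 | shift [ 0.069 -0.022  0.04 ] rows 0.1
```

View pics/s1.png

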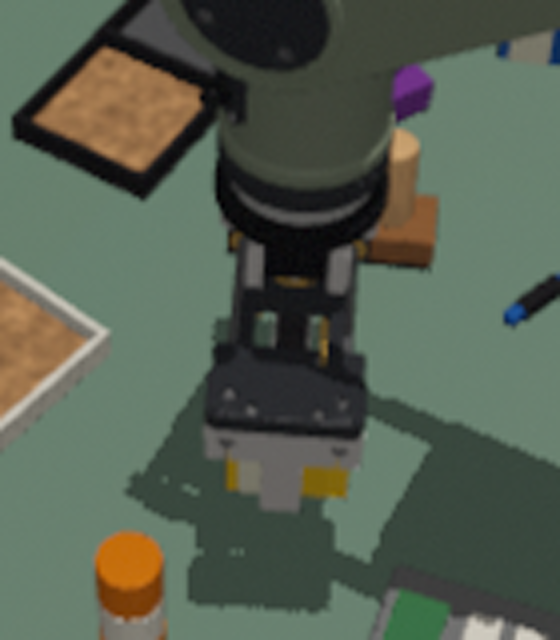

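The finger, at about (285,460), sits in front of the middle of the yellow box, which shows on both sides of it. Closing.

Request:
drive_tool([
  [0.06, -0.02, 0.04, 0, 0.4],
  [0, 0, 0, 0, -0.6],
  [0, 0, 0, 0, -0.6],
  [0, 0, 0, 0, -0.6],
  [0, 0, 0, 0, -0.6],
  [0, 0, 0, 0, -0.6],
  [0, 0, 0, 0, -0.6],
  [0, 0, -0.3, 0, -0.6],
  [0, 0, -0.8, 0, -0.6],
  [0, 0, -0.8, 0, -0.6],
  [0, 0, 0, 0, -0.6],
])

```text
time: 3.5
tool_pos: [0.4281, 0.1022, 0.1368]
tool_rot: [-179.6, 1.0, -155.9]
contact_force: [1.5, 0.6, -0.6]
finger_gap: 0.0336
```

```bash
python3 d.py .597 .118 .12 168.5
```

```text
t 3.5 p [0.4281 0.1022 0.1368] rot [-179.6     0.95 -155.87] gap 0.0336 F [ 1.5  0.6 -0.6] j [   2.   -0.  112.   -0.   67. -112.]
turn 0.3109 rows 5.0 | shift [-3.242  0.981  0.397] rows 4.1
```

Request:
drive_tool([
  [0, 0, 0, 0.06, -0.6],
  [0, 0, 0, 0.06, -0.6],
  [0, 0, 0, 0.06, -0.6],
  [0, 0, 0, 0.06, -0.6],
  [0, 0, 0, 0.06, -0.6],
  [-0.6, 0.2, 0, 0, -0.6],
  [-0.7, 0.2, 0, 0, -0.6],
  [-0.7, 0.2, 0, 0, -0.6],
  [-0.7, 0.2, 0, 0, -0.6],
  [-0.4, 0.1, 0, 0, -0.6],
  [0, 0, 0, 0, -0.6],
])

```text
time: 4.42
tool_pos: [0.5895, 0.1144, 0.1333]
tool_rot: [179.9, 0.7, 168.1]
contact_force: [0.2, -0.7, -0.8]
finger_gap: 0.0335
```

```bash
python3 d.py .597 .118 .042 168.5
```

```text
t 4.42 p [0.5895 0.1144 0.1333] rot [179.85   0.73 168.11] gap 0.0335 F [ 0.2 -0.7 -0.8] j [  3.  19.  90.  -0.  70. -75.]
turn -0.0034 rows 0.1 | shift [-0.109  0.096  1.828] rows 2.2
```

Request:
drive_tool([
  [-0.1, 0.1, 0.2, 0, -0.6],
  [0, 0, 0.6, 0, -0.6],
  [0, 0, 0.6, 0, -0.6],
  [0, 0, 0.3, 0, -0.6],
  [0, 0, 0, 0, -0.6],
  [0, 0, 0, 0, -0.6],
])

```text
time: 4.92
tool_pos: [0.5975, 0.1184, 0.0453]
tool_rot: [179.8, 1.0, 168.1]
contact_force: [-0.5, -0.2, 7.3]
finger_gap: 0.0338
```

```bash
python3 d.py .597 .118 .041 168.5;python3 - <<'E'
from plant import env
from h import *
crop(env.camera("side"),190,200,200,150,4,"pics/s2.png")
E
```

```text
t 4.92 p [0.5975 0.1184 0.0453] rot [179.77   0.95 168.07] gap 0.0338 F [-0.5 -0.2  7.3] j [  3.  26.  92.  -0.  61. -75.]
turn -0.0038 rows 0.1 | shift [ 0.01  -0.01   0.086] rows 0.1
```

View pics/s2.png

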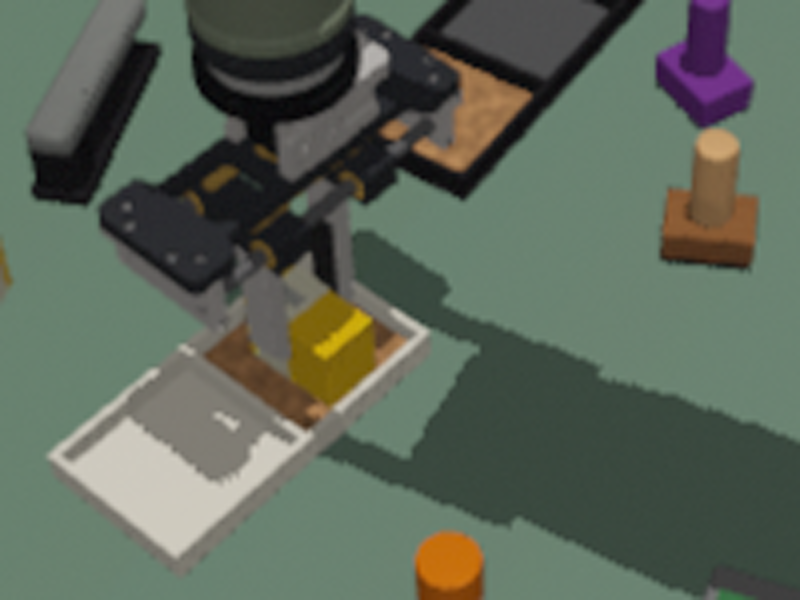

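The box is inside the cork compartment, and 7 N says it is touching the floor. One more small step down, then release.

Request:
drive_tool([
  [0, 0, 0.04, 0, -0.6],
  [0, 0, 0, 0, -0.6],
])

```text
time: 5.13
tool_pos: [0.5969, 0.1183, 0.0463]
tool_rot: [179.8, 0.9, 168.1]
contact_force: [0.2, 0.0, -1.3]
finger_gap: 0.0337
```

```bash
python3 d.py
```

```text
t 5.13 p [0.5969 0.1183 0.0463] rot [179.79   0.94 168.08] gap 0.0337 F [ 0.2  0.  -1.3] j [  3.  26.  92.  -0.  61. -75.]
```

Request:
drive_tool([
  [0, 0, 0.1, 0, -0.6],
  [0, 0, 0, 0, -0.6],
  [0, 0, 0, 0, -0.6],
])

```text
time: 5.38
tool_pos: [0.5983, 0.1183, 0.0476]
tool_rot: [179.8, 1.2, 168.1]
contact_force: [-0.5, 0.5, -0.9]
finger_gap: 0.0339
```

```bash
python3 d.py
```

```text
t 5.38 p [0.5983 0.1183 0.0476] rot [179.76   1.18 168.11] gap 0.0339 F [-0.5  0.5 -0.9] j [  3.  26.  92.  -0.  61. -75.]
```

```bash
python3 - <<'E'
from plant import env
from h import *
s=env.camera("side");t=env.camera("top");crop(s,230,240,75,70,10,"pics/s3.png");crop(t,230,170,100,80,8,"pics/t3.png")
E
python3 d.py
```

```text
t 5.48 p [0.5979 0.1183 0.0468] rot [179.77   1.12 168.1 ] gap 0.034 F [ 0.2  0.  -0.4] j [  3.  26.  92.  -0.  61. -75.]
```

View pics/s3.png

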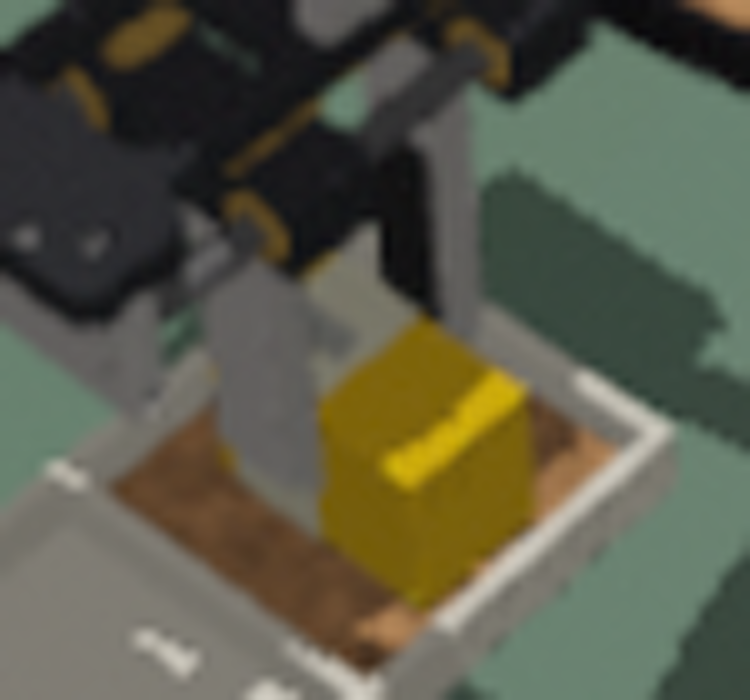

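View pics/t3.png

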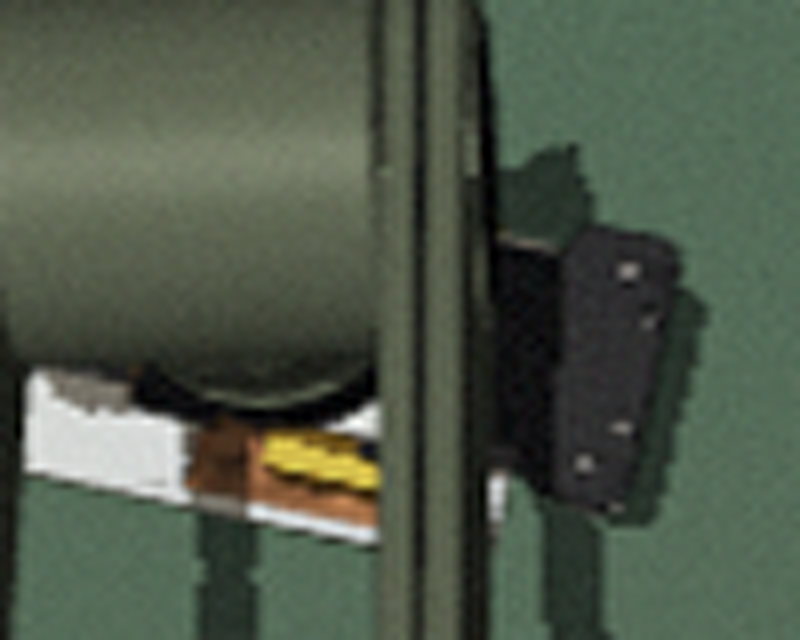

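```bash
python3 - <<'E'
from m import *
P=lambda p:cr(p,230,240,10)
q=P([(405,490),(525,385),(415,605),(530,530),(320,405),(425,320),(320,535)])
for z in (.005,.01,.042,.047,.052): print(z);print(plane(s,q,z)[:,:2])
# expected corners if upright, bottom at 5mm, centre .5978,.1183 yaw 168.1
a=np.radians(168.1);ex=np.array([np.cos(a),np.sin(a)]);ey=np.array([-ex[1],ex[0]])
for z in(.005,.047):
  for i,j in((1,1),(1,-1),(-1,1),(-1,-1)):
    X=np.r_[np.array([.5978,.1183])+ex*.03*i+ey*.017*j,z]; u=proj(s,[X])[0]; print(i,j,z,X,((u-[230,240])*10+4.5))
E
```

```text
0.005
[[0.5906 0.1152]
 [0.5837 0.079 ]
 [0.5726 0.1395]
 [0.5622 0.1115]
 [0.6188 0.1046]
 [0.6121 0.074 ]
 [0.5997 0.1337]]
0.01
[[0.5882 0.1184]
 [0.5812 0.0823]
 [0.5702 0.1425]
 [0.5599 0.1147]
 [0.6162 0.1079]
 [0.6095 0.0774]
 [0.5971 0.1368]]
0.042
[[0.5724 0.1386]
 [0.5657 0.1039]
 [0.5552 0.1618]
 [0.5452 0.1351]
 [0.5994 0.1285]
 [0.5929 0.0991]
 [0.5811 0.1563]]
0.047
[[0.57   0.1418]
 [0.5633 0.1073]
 [0.5528 0.1648]
 [0.5429 0.1383]
 [0.5968 0.1317]
 [0.5903 0.1025]
 [0.5785 0.1594]]
0.052
[[0.5675 0.1449]
 [0.5609 0.1106]
 [0.5505 0.1678]
 [0.5406 0.1414]
 [0.5942 0.1349]
 [0.5877 0.1059]
 [0.576  0.1624]]
1 1 0.005 [0.5649 0.1079 0.005 ] [528.1374 512.651 ]
1 -1 0.005 [0.572  0.1411 0.005 ] [413.3087 611.9282]
-1 1 0.005 [0.6236 0.0955 0.005 ] [324.8229 367.3707]
-1 -1 0.005 [0.6307 0.1287 0.005 ] [209.6279 461.8697]
1 1 0.047 [0.5649 0.1079 0.047 ] [516.7042 383.9687]
1 -1 0.047 [0.572  0.1411 0.047 ] [398.3256 483.9936]
-1 1 0.047 [0.6236 0.0955 0.047 ] [307.9499 237.8636]
-1 -1 0.047 [0.6307 0.1287 0.047 ] [189.1954 332.9451]
```

The box's near-end corners match an upright box standing on the floor to within 1 px. Releasing.

Request:
drive_tool([
  [0, 0, 0, 0, -0.1],
  [0, 0, 0, 0, 0.1],
  [0, 0, 0, 0, 0.1],
  [0, 0, 0, 0, 0.1],
  [0, 0, -0.3, 0, 0.1],
  [0, 0, -0.8, 0, 0.1],
  [0, 0, -0.8, 0, 0.1],
  [0.6, 0.5, 0, 0, 0.1],
  [0.6, 0.5, 0, 0, 0.1],
  [0.6, 0.5, 0, 0, 0.1],
])

```text
time: 6.32
tool_pos: [0.5252, 0.2067, 0.1419]
tool_rot: [179.8, 1.0, 167.4]
contact_force: [0.4, 0.7, 0.1]
finger_gap: 0.0516
```

```bash
python3 d.py .4487 -.0568 .12 203; python3 - <<'E'
from plant import env
from h import *
s=env.camera("side");t=env.camera("top");crop(s,190,240,120,110,6,"pics/s4.png");crop(t,200,170,120,80,6,"pics/t4.png")
E
```

```text
t 6.32 p [0.5252 0.2067 0.1419] rot [179.84   0.98 167.4 ] gap 0.0516 F [0.4 0.7 0.1] j [ 13.  14.  95.  -0.  69. -64.]
turn -0.3107 rows 5.0 | shift [ 3.474 -4.25   0.417] rows 6.6
```

View pics/s4.png

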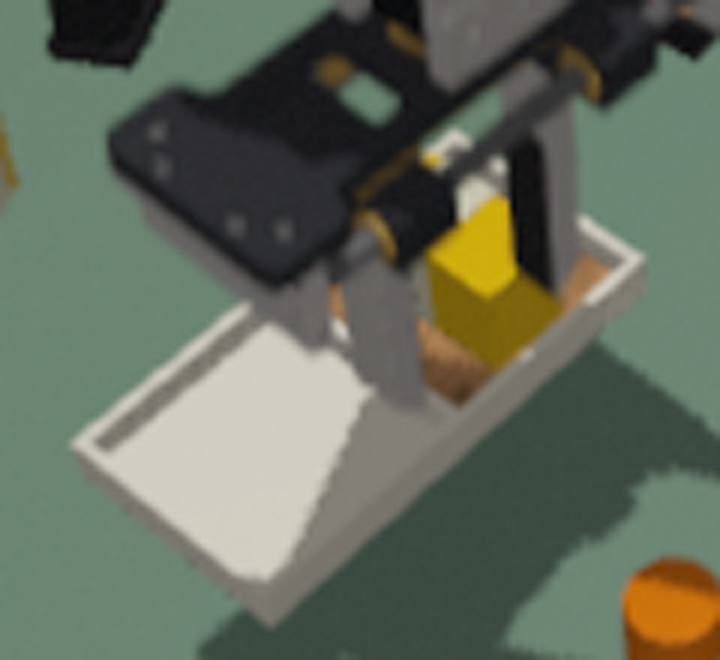

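View pics/t4.png

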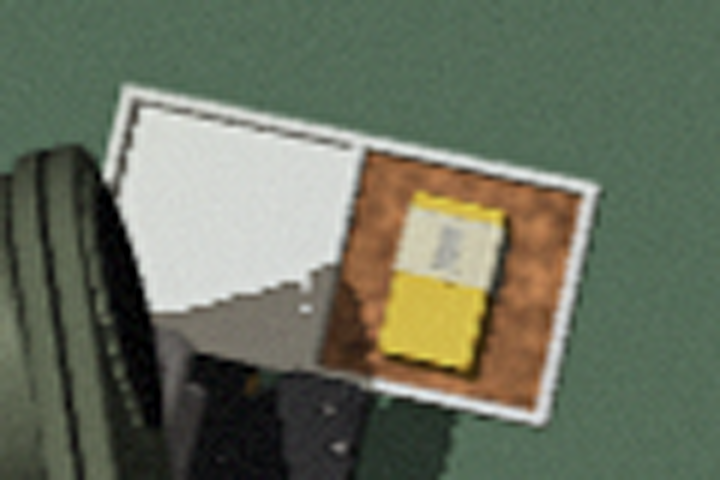

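The yellow box stands upright, centred in the cork compartment: top picture around (445,280), and (490,290) in the side one. Now the stamp.

Request:
drive_tool([
  [0, 0, 0, -0.06, 0.1],
  [0, 0, 0, -0.06, 0.1],
  [0, 0, 0, -0.06, 0.1],
  [0, 0, 0, -0.06, 0.1],
  [0, 0, 0, -0.06, 0.1],
  [0.5, -0.6, 0, 0, 0.1],
  [0.5, -0.6, 0, 0, 0.1],
  [0.5, -0.6, 0, 0, 0.1],
  [0.5, -0.6, 0, 0, 0.1],
  [0.5, -0.6, 0, 0, 0.1],
  [0.5, -0.6, 0, 0, 0.1],
  [0.4, -0.5, 0, 0, 0.1],
])

```text
time: 7.42
tool_pos: [0.4488, -0.0525, 0.1376]
tool_rot: [-179.6, 0.6, -155.2]
contact_force: [0.4, -0.2, 0.4]
finger_gap: 0.0517
```

```bash
python3 d.py .4487 -.0568 .068 203
```

```text
t 7.42 p [ 0.4488 -0.0525  0.1376] rot [-179.58    0.64 -155.25] gap 0.0517 F [ 0.4 -0.2  0.4] j [ -18.    1.  111.    0.   67. -133.]
turn 0.0153 rows 0.2 | shift [ 0.051 -0.069  1.391] rows 1.7
```

Request:
drive_tool([
  [0.05, -0.07, 0.1, 0.01, 0.1],
  [0, 0, 0.4, 0, 0.1],
  [0, 0, 0.4, 0, 0.1],
  [0, 0, 0.2, 0, 0.1],
  [0, 0, 0, 0, 0.1],
])

```text
time: 7.83
tool_pos: [0.4494, -0.0664, 0.0815]
tool_rot: [-179.3, 0.8, -157.4]
contact_force: [-0.3, 0.0, 0.1]
finger_gap: 0.0519
```

```bash
python3 d.py .4487 -.0568 .068 203
```

```text
t 7.83 p [ 0.4494 -0.0664  0.0815] rot [-179.31    0.8  -157.42] gap 0.0519 F [-0.3  0.   0.1] j [ -19.    7.  113.    0.   59. -132.]
turn -0.0037 rows 0.1 | shift [-0.059  0.184  0.269] rows 0.4
```

Request:
drive_tool([
  [-0.06, 0.18, 0.1, 0, 0.1],
  [0, 0, 0.16, 0, 0.1],
  [0, 0, 0, 0, 0.1],
])

```text
time: 8.08
tool_pos: [0.4493, -0.0555, 0.0674]
tool_rot: [-179.4, 0.8, -157.4]
contact_force: [0.6, 0.5, 0.6]
finger_gap: 0.0515
```

```bash
python3 d.py .4487 -.0568 .068 203
```

```text
t 8.08 p [ 0.4493 -0.0555  0.0674] rot [-179.36    0.79 -157.44] gap 0.0515 F [0.6 0.5 0.6] j [ -18.    8.  114.    0.   57. -131.]
turn -0.0039 rows 0.1 | shift [ 0.021 -0.018 -0.012] rows 0.0
```

Request:
drive_tool([
  [0, 0, 0, 0, -0.8],
  [0, 0, 0, 0, -0.8],
  [0, 0, 0, 0, -0.8],
  [0, 0, 0, 0, -0.8],
  [0, 0, 0, 0, -0.8],
  [0, 0, 0, 0, -0.8],
  [0, 0, -0.3, 0, -0.8],
  [0, 0, -0.8, 0, -0.8],
  [0, 0, -0.8, 0, -0.8],
  [0, 0, 0, 0, -0.8],
])

```text
time: 8.92
tool_pos: [0.4459, -0.0534, 0.1644]
tool_rot: [-179.6, 0.5, -157.3]
contact_force: [1.2, -0.4, -0.8]
finger_gap: 0.0239
```

```bash
python3 d.py .615 .2044 .16 168.5
```

```text
t 8.92 p [ 0.4459 -0.0534  0.1644] rot [-179.58    0.53 -157.34] gap 0.0239 F [ 1.2 -0.4 -0.8] j [ -18.   -1.  109.    0.   71. -131.]
turn 0.2981 rows 4.8 | shift [-2.285  5.727  0.109] rows 7.4
```

Request:
drive_tool([
  [0, 0, 0, 0.06, -0.8],
  [0, 0, 0, 0.06, -0.8],
  [0, 0, 0, 0.06, -0.8],
  [0, 0, 0, 0.06, -0.8],
  [0, 0, 0, 0.05, -0.8],
  [-0.3, 0.7, 0, 0, -0.8],
  [-0.3, 0.75, 0, 0, -0.8],
  [-0.3, 0.75, 0, 0, -0.8],
  [-0.3, 0.75, 0, 0, -0.8],
  [-0.3, 0.75, 0, 0, -0.8],
  [-0.3, 0.75, 0, 0, -0.8],
])

```text
time: 9.83
tool_pos: [0.5827, 0.1432, 0.1619]
tool_rot: [-179.6, 0.7, 166.8]
contact_force: [0.5, -0.7, -0.6]
finger_gap: 0.0234
```

Request:
drive_tool([
  [-0.3, 0.75, 0, 0, -0.8],
  [-0.2, 0.4, 0, 0, -0.8],
  [0, 0, 0, 0, -0.8],
  [0, 0, 0, 0, -0.8],
])

```text
time: 10.17
tool_pos: [0.6229, 0.2035, 0.1566]
tool_rot: [-179.7, 0.6, 167.3]
contact_force: [-0.4, -0.4, -1.5]
finger_gap: 0.0238
```

```bash
python3 d.py .615 .2044 .075 168.5
```

```text
t 10.17 p [0.6229 0.2035 0.1566] rot [-179.7     0.61  167.28] gap 0.0238 F [-0.4 -0.4 -1.5] j [ 11.  24.  80.  -1.  75. -66.]
turn -0.0107 rows 0.2 | shift [ 0.175 -0.004  1.63 ] rows 2.0
```

Request:
drive_tool([
  [0.17, 0, 0.2, -0.01, -0.8],
  [0, 0, 0.6, 0, -0.8],
  [0, 0, 0.5, 0, -0.8],
  [0, 0, 0.2, 0, -0.8],
  [0, 0, 0, 0, -0.8],
  [0, 0, 0, 0, -0.8],
])

```text
time: 10.67
tool_pos: [0.6117, 0.1994, 0.0777]
tool_rot: [-179.5, 0.4, 168.3]
contact_force: [0.9, -0.1, -1.3]
finger_gap: 0.0235
```

```bash
python3 d.py .615 .2044 .0715 168.5; python3 - <<'E'
from plant import env
from h import *
s=env.camera("side");crop(s,180,230,120,110,6,"pics/s5.png")
E
```

```text
t 10.67 p [0.6117 0.1994 0.0777] rot [-179.51    0.42  168.26] gap 0.0235 F [ 0.9 -0.1 -1.3] j [ 11.  28.  85.  -1.  67. -67.]
turn -0.0021 rows 0.0 | shift [-0.043  0.113  0.124] rows 0.2
```

View pics/s5.png

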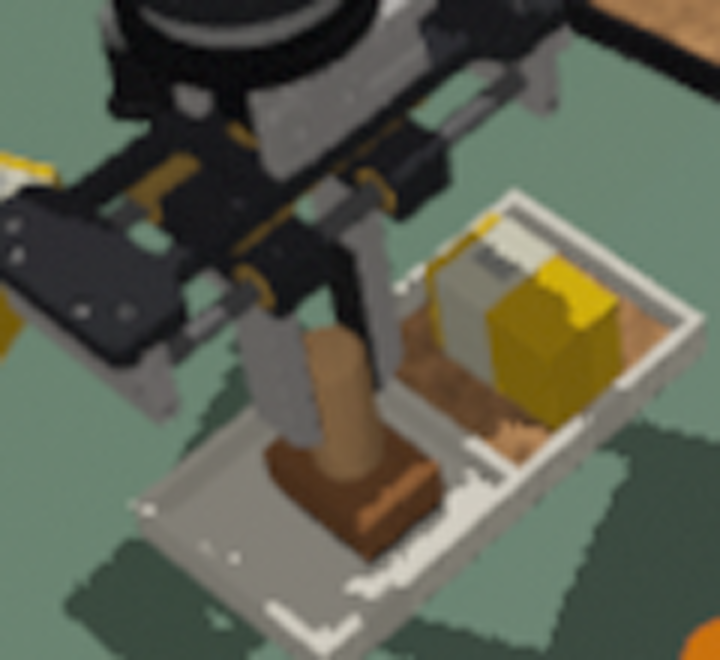

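The stamp hangs upright inside the plain compartment, with its block around (355,495). Lowering it the last few mm.

Request:
drive_tool([
  [-0.04, 0.1, 0.05, 0, -0.8],
  [0, 0, 0.08, 0, -0.8],
  [0, 0, 0, 0, -0.8],
])

```text
time: 10.97
tool_pos: [0.6178, 0.2037, 0.0752]
tool_rot: [-179.6, 0.8, 168.2]
contact_force: [-0.5, 0.2, -0.7]
finger_gap: 0.0236
```

```bash
python3 d.py .615 .2044 .0715 168.5
```

```text
t 10.97 p [0.6178 0.2037 0.0752] rot [-179.65    0.78  168.17] gap 0.0236 F [-0.5  0.2 -0.7] j [ 11.  29.  84.  -1.  66. -67.]
turn -0.0028 rows 0.0 | shift [0.058 0.004 0.073] rows 0.1
```

Request:
drive_tool([
  [0, 0, 0.06, 0, -0.8],
])

```text
time: 11.05
tool_pos: [0.6193, 0.2041, 0.0738]
tool_rot: [-179.7, 1.0, 168.2]
contact_force: [0.4, 0.5, -1.1]
finger_gap: 0.023
```

Request:
drive_tool([
  [0, 0, 0.04, 0, -0.8],
])

```text
time: 11.13
tool_pos: [0.6197, 0.2041, 0.0726]
tool_rot: [-179.7, 1.0, 168.2]
contact_force: [-3.1, -1.4, 5.2]
finger_gap: 0.0233
```

Contact with the floor: 5 N at 72.6 mm, where I expected about 71.5. Releasing.

Request:
drive_tool([
  [0, 0, 0, 0, -0.3],
  [0, 0, 0, 0, -0.2],
  [0, 0, 0, 0, -0.1],
  [0, 0, 0, 0, -0.1],
  [0, 0, -0.3, 0, -0.1],
  [0, 0, -0.8, 0, -0.1],
  [0, 0, -0.8, 0, 0.1],
  [0.8, 0, 0, 0, 0.1],
  [0.8, 0, 0, 0, 0.1],
  [0.5, -0.6, 0, 0, 0.1],
])

```text
time: 11.97
tool_pos: [0.5148, 0.1998, 0.1721]
tool_rot: [179.9, 1.6, 168.1]
contact_force: [0.5, -1.7, 0.7]
finger_gap: 0.0515
```

```bash
python3 d.py .4323 -.2472 .13 17; python3 - <<'E'
from plant import env
from h import *
s=env.camera("side");t=env.camera("top");crop(s,190,220,120,120,5,"pics/s6.png");crop(t,200,170,120,80,6,"pics/t6.png")
E
```

```text
t 11.97 p [0.5148 0.1998 0.1721] rot [179.87   1.59 168.11] gap 0.0515 F [ 0.5 -1.7  0.7] j [ 13.  11.  96.  -1.  72. -65.]
turn 1.3187 rows 21.1 | shift [-4.213  8.057  0.828] rows 10.9
```

View pics/s6.png

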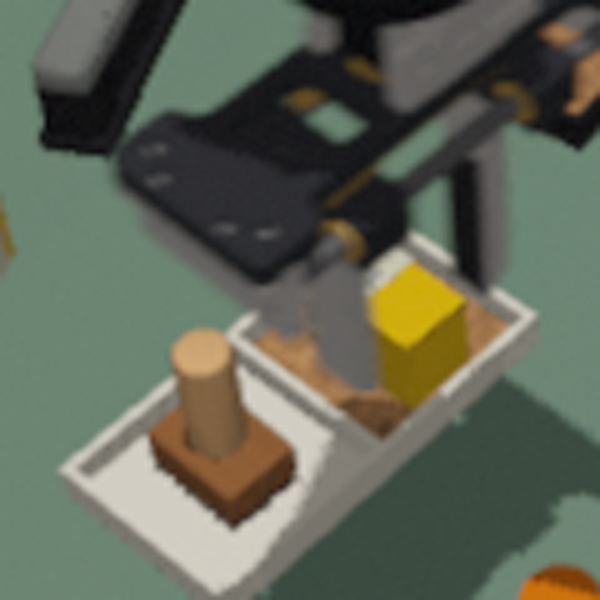

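View pics/t6.png

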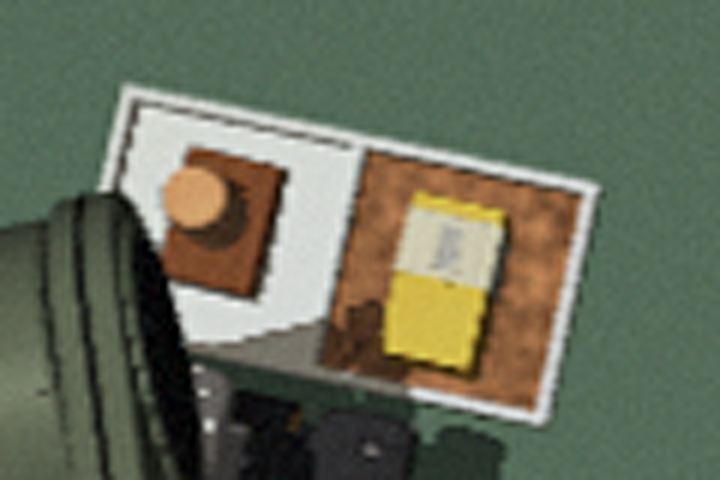

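Stamp upright in the plain compartment (about (225,225) in the top view), and the yellow box hasn't moved. Next the blue box. Yaw 197 keeps joint 6 at about -147, which is in range.

```bash
python3 d.py .4323 -.2472 .16 197
```

```text
t 12.07 p [0.5079 0.1944 0.1678] rot [-179.63    0.95  167.95] gap 0.0517 F [ 0.8 -0.4 -0.6] j [ 12.  11.  97.  -1.  72. -65.]
turn -0.2535 rows 4.1 | shift [ 4.029 -8.002  0.219] rows 10.7
```

Request:
drive_tool([
  [0, 0, 0, -0.06, 0.3],
  [0, 0, 0, -0.06, 0.3],
  [0, 0, 0, -0.06, 0.3],
  [0, 0, 0, -0.06, 0.3],
  [0, 0, 0, 0, 0.3],
  [0.37, -0.73, 0, 0, 0.3],
  [0.37, -0.73, 0, 0, 0.3],
  [0.37, -0.73, 0, 0, 0.3],
  [0.37, -0.73, 0, 0, 0.3],
  [0.37, -0.73, 0, 0, 0.3],
  [0.37, -0.73, 0, 0, 0.3],
  [0.37, -0.73, 0, 0, 0.3],
])

```text
time: 13.07
tool_pos: [0.4616, -0.0884, 0.1724]
tool_rot: [-179.2, 1.6, -163.9]
contact_force: [0.8, -0.3, 0.1]
finger_gap: 0.061
```

```bash
python3 d.py .4323 -.2472 .12 197
```

```text
t 13.07 p [ 0.4616 -0.0884  0.1724] rot [-179.16    1.59 -163.88] gap 0.061 F [ 0.8 -0.3  0.1] j [ -22.    0.  107.    0.   71. -128.]
turn -0.0077 rows 0.1 | shift [ 1.517 -2.85   1.05 ] rows 4.1
```

Request:
drive_tool([
  [0.37, -0.72, 0.1, 0, 0.3],
  [0.37, -0.72, 0.1, 0, 0.3],
  [0.37, -0.72, 0.2, 0, 0.3],
  [0.3, -0.5, 0.2, 0, 0.3],
  [0, 0, 0.2, 0, 0.3],
  [0, 0, 0, 0, 0.3],
  [0, 0, 0, 0, 0.3],
])

```text
time: 13.65
tool_pos: [0.4332, -0.2509, 0.1363]
tool_rot: [-178.5, 2.1, -165.9]
contact_force: [-0.1, 0.1, 0.9]
finger_gap: 0.0612
```

```bash
python3 d.py .4323 -.2472 .034 197
```

```text
t 13.65 p [ 0.4332 -0.2509  0.1363] rot [-178.52    2.1  -165.9 ] gap 0.0612 F [-0.1  0.1  0.9] j [ -41.    6.  106.    1.   66. -145.]
turn -0.0253 rows 0.4 | shift [0.068 0.133 2.042] rows 2.5
```

Request:
drive_tool([
  [0.06, 0.13, 0.2, -0.025, 0.3],
  [0, 0, 0.6, 0, 0.3],
  [0, 0, 0.5, 0, 0.3],
  [0, 0, 0.4, 0, 0.3],
  [0, 0, 0.15, 0, 0.3],
  [0, 0, 0, 0, 0.3],
])

```text
time: 14.15
tool_pos: [0.4402, -0.2424, 0.0459]
tool_rot: [-178.0, 2.5, -162.7]
contact_force: [-0.4, 0.4, 0.3]
finger_gap: 0.061
```

```bash
python3 d.py .4323 -.2472 .034 197; python3 - <<'E'
from plant import env
from h import *
crop(env.camera("side"),340,120,140,120,5,"pics/s7.png")
E
```

```text
t 14.15 p [ 0.4402 -0.2424  0.0459] rot [-178.01    2.45 -162.71] gap 0.061 F [-0.4  0.4  0.3] j [ -39.   14.  109.    1.   54. -147.]
turn 0.0025 rows 0.0 | shift [ 0.188 -0.037  0.231] rows 0.4
```

View pics/s7.png

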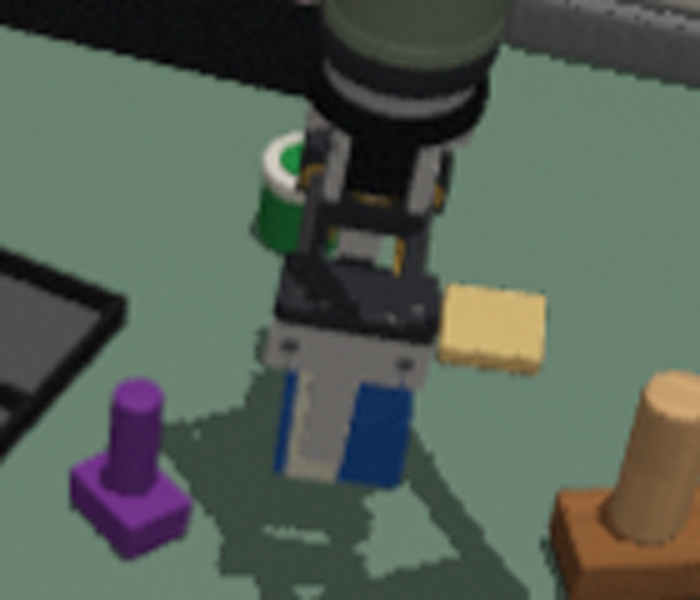

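Request:
drive_tool([
  [0.18, -0.04, 0.1, 0, 0.3],
  [0, 0, 0.12, 0, 0.3],
  [0, 0, 0, 0, 0.3],
])

```text
time: 14.45
tool_pos: [0.4353, -0.2483, 0.0381]
tool_rot: [-177.7, 2.7, -162.6]
contact_force: [0.8, 0.0, -0.1]
finger_gap: 0.0607
```

```bash
python3 d.py .4323 -.2472 .034 197
```

```text
t 14.45 p [ 0.4353 -0.2483  0.0381] rot [-177.67    2.68 -162.56] gap 0.0607 F [ 0.8  0.  -0.1] j [ -40.   15.  110.    1.   52. -148.]
turn 0.0039 rows 0.1 | shift [0.055 0.042 0.077] rows 0.1
```

Request:
drive_tool([
  [0.05, 0.04, 0.07, 0, 0.3],
  [0, 0, 0, 0, 0.3],
  [0, 0, 0, 0, 0.3],
  [0, 0, 0, 0, 0.3],
  [0, 0, 0, 0, 0.3],
])

```text
time: 14.87
tool_pos: [0.4334, -0.2489, 0.0363]
tool_rot: [-177.4, 2.8, -162.6]
contact_force: [-0.3, -0.3, 0.4]
finger_gap: 0.0613
```

```bash
python3 d.py .4323 -.2472 .034 197
```

```text
t 14.87 p [ 0.4334 -0.2489  0.0363] rot [-177.44    2.83 -162.65] gap 0.0613 F [-0.3 -0.3  0.4] j [ -40.   15.  110.    1.   51. -149.]
turn 0.0031 rows 0.0 | shift [0.013 0.042 0.044] rows 0.1
```

Request:
drive_tool([
  [0, 0.04, 0.04, 0, -0.6],
  [0, 0, 0, 0, -0.6],
  [0, 0, 0, 0, -0.6],
  [0, 0, 0, 0, -0.6],
  [0, 0, 0, 0, -0.6],
  [0, 0, -0.3, 0, -0.6],
  [0, 0, -0.8, 0, -0.6],
  [0, 0, -0.6, 0, -0.6],
])

```text
time: 15.53
tool_pos: [0.4222, -0.2399, 0.1133]
tool_rot: [-178.4, 2.2, -162.7]
contact_force: [1.3, -0.8, -0.0]
finger_gap: 0.0345
```

```bash
python3 d.py .624 -.069 .13 176; python3 - <<'E'
from plant import env
from h import *
crop(env.camera("side"),340,100,140,140,5,"pics/s8.png")
E
```

```text
t 15.53 p [ 0.4222 -0.2399  0.1133] rot [-178.4     2.24 -162.7 ] gap 0.0345 F [ 1.3 -0.8 -0. ] j [ -41.    6.  109.    1.   62. -148.]
turn 0.1859 rows 3.0 | shift [-3.798  3.689 -0.201] rows 6.4
```

View pics/s8.png

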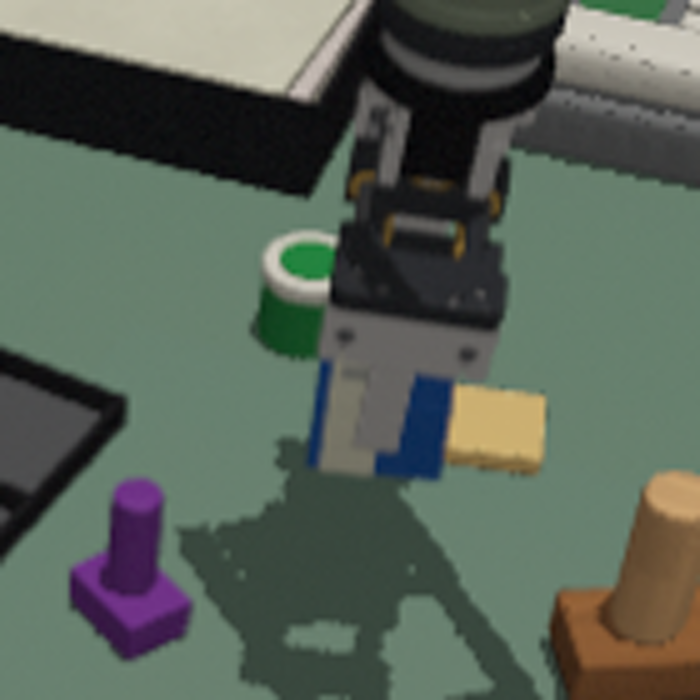

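Request:
drive_tool([
  [0, 0, -0.5, 0.06, -0.6],
  [0, 0, -0.5, 0.06, -0.6],
  [0, 0, -0.3, 0.06, -0.6],
  [0, 0, 0, 0, -0.6],
  [-0.6, 0.6, 0, 0, -0.6],
  [-0.6, 0.6, 0, 0, -0.6],
  [-0.6, 0.6, 0, 0, -0.6],
  [-0.6, 0.6, 0, 0, -0.6],
  [-0.6, 0.6, 0, 0, -0.6],
  [-0.4, 0.4, 0, 0, -0.6],
  [0, 0, 0, 0, -0.6],
])

```text
time: 16.5
tool_pos: [0.6036, -0.0825, 0.185]
tool_rot: [-178.8, 2.9, 176.5]
contact_force: [-0.6, 0.3, -1.7]
finger_gap: 0.0344
```

```bash
python3 d.py .624 -.069 .06 176
```

```text
t 16.5 p [ 0.6036 -0.0825  0.185 ] rot [-178.78    2.94  176.52] gap 0.0344 F [-0.6  0.3 -1.7] j [ -16.   16.   88.   -1.   73. -102.]
turn 0.0045 rows 0.1 | shift [-0.258  0.35   2.51 ] rows 3.1
```

Request:
drive_tool([
  [-0.2, 0.35, 0.3, 0, -0.6],
  [0, 0, 0.7, 0, -0.6],
  [0, 0, 0.7, 0, -0.6],
  [0, 0, 0.5, 0, -0.6],
  [0, 0, 0.2, 0, -0.6],
  [0, 0, 0, 0, -0.6],
])

```text
time: 17.0
tool_pos: [0.6189, -0.0664, 0.0535]
tool_rot: [-178.7, 2.5, 177.8]
contact_force: [-0.3, -0.6, -1.4]
finger_gap: 0.0347
```

```bash
python3 d.py .624 -.069 .042 176; python3 - <<'E'
from plant import env
from h import *
crop(env.camera("side"),240,140,140,120,5,"pics/s9.png")
E
```

```text
t 17.0 p [ 0.6189 -0.0664  0.0535] rot [-178.71    2.54  177.76] gap 0.0347 F [-0.3 -0.6 -1.4] j [ -14.   26.   91.   -1.   60. -101.]
turn 0.0154 rows 0.2 | shift [-0.095 -0.039  0.235] rows 0.3
```

View pics/s9.png

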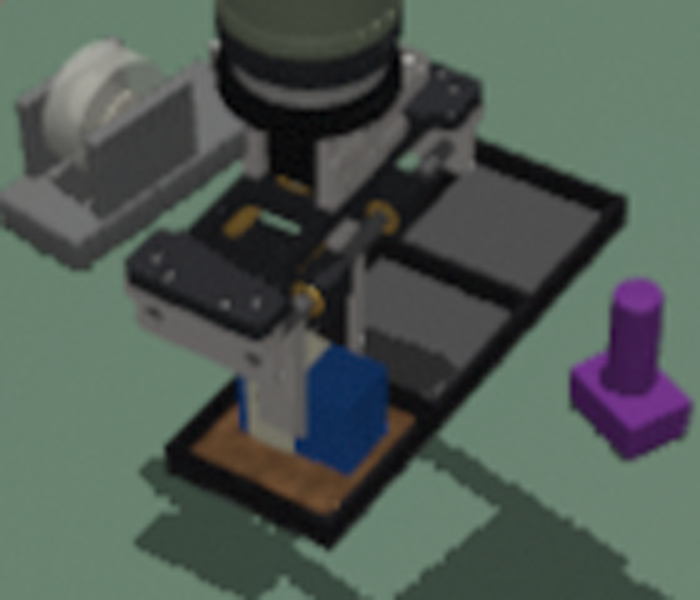

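Request:
drive_tool([
  [-0.09, 0, 0.1, 0.01, -0.6],
  [0, 0, 0.1, 0, -0.6],
])

```text
time: 17.22
tool_pos: [0.6256, -0.0681, 0.0466]
tool_rot: [-178.7, 2.8, 176.5]
contact_force: [-0.1, 0.3, -0.7]
finger_gap: 0.0343
```

Request:
drive_tool([
  [0, 0, 0.05, 0, -0.6],
])

```text
time: 17.3
tool_pos: [0.6267, -0.0687, 0.0449]
tool_rot: [-178.7, 2.9, 176.5]
contact_force: [-0.4, 1.1, -0.4]
finger_gap: 0.0343
```

Request:
drive_tool([
  [0, 0, 0.04, 0, -0.6],
])

```text
time: 17.38
tool_pos: [0.6279, -0.0692, 0.0441]
tool_rot: [-178.7, 3.1, 176.5]
contact_force: [-0.2, 1.0, -0.4]
finger_gap: 0.0345
```

```bash
python3 d.py .624 -.069 .040 176
```

```text
t 17.38 p [ 0.6279 -0.0692  0.0441] rot [-178.65    3.07  176.51] gap 0.0345 F [-0.2  1.  -0.4] j [ -14.   28.   90.   -1.   59. -100.]
turn 0.0045 rows 0.1 | shift [ 0.082 -0.     0.077] rows 0.1
```

Request:
drive_tool([
  [0.05, 0, 0.06, 0, -0.6],
])

```text
time: 17.47
tool_pos: [0.6272, -0.0696, 0.0424]
tool_rot: [-178.6, 3.3, 176.5]
contact_force: [0.1, -0.2, -0.9]
finger_gap: 0.0346
```

Request:
drive_tool([
  [0, 0, 0.05, 0, -0.6],
])

```text
time: 17.55
tool_pos: [0.6275, -0.0698, 0.0404]
tool_rot: [-178.6, 3.3, 176.5]
contact_force: [1.5, 0.3, -1.4]
finger_gap: 0.0345
```

Request:
drive_tool([
  [0, 0, 0.04, 0, -0.6],
])

```text
time: 17.63
tool_pos: [0.6282, -0.0698, 0.0394]
tool_rot: [-178.6, 3.4, 176.5]
contact_force: [-2.4, 1.5, 6.3]
finger_gap: 0.0344
```

```bash
python3 d.py .624 -.069 .040 176
```

```text
t 17.63 p [ 0.6282 -0.0698  0.0394] rot [-178.61    3.42  176.52] gap 0.0344 F [-2.4  1.5  6.3] j [ -14.   28.   91.   -1.   58. -100.]
turn 0.0045 rows 0.1 | shift [ 0.085  0.011 -0.018] rows 0.1
```

Contact at 39.4 mm, as expected. Release and rise.

Request:
drive_tool([
  [0, 0, 0, 0, -0.1],
  [0, 0, 0, 0, 0.1],
  [0, 0, 0, 0, 0.1],
  [0, 0, 0, 0, 0.1],
  [0, 0, -0.3, 0, 0.1],
  [0, 0, -0.8, 0, 0.1],
  [0, 0, -0.8, 0, 0.1],
  [0, 0, -0.6, 0, 0.1],
  [0.7, 0, 0, 0, 0.1],
  [0.7, 0, 0, 0, 0.1],
  [0.7, 0, 0, 0, 0.1],
  [0.4, 0, 0, 0, 0.1],
])

```text
time: 18.63
tool_pos: [0.4986, -0.0601, 0.1648]
tool_rot: [-178.4, 4.0, 176.6]
contact_force: [-0.2, -0.3, -0.1]
finger_gap: 0.0516
```

```bash
python3 d.py .4395 .2360 .17 168; python3 - <<'E'
from plant import env
from h import *
s=env.camera("side");t=env.camera("top");crop(s,240,140,140,120,5,"pics/s10.png");crop(t,320,170,150,80,5,"pics/t10.png")
E
```

```text
t 18.63 p [ 0.4986 -0.0601  0.1648] rot [-178.43    4.01  176.61] gap 0.0516 F [-0.2 -0.3 -0.1] j [ -16.    3.  105.   -1.   67. -103.]
turn 0.0751 rows 1.2 | shift [ 2.376  5.541 -0.37 ] rows 7.2
```

View pics/s10.png

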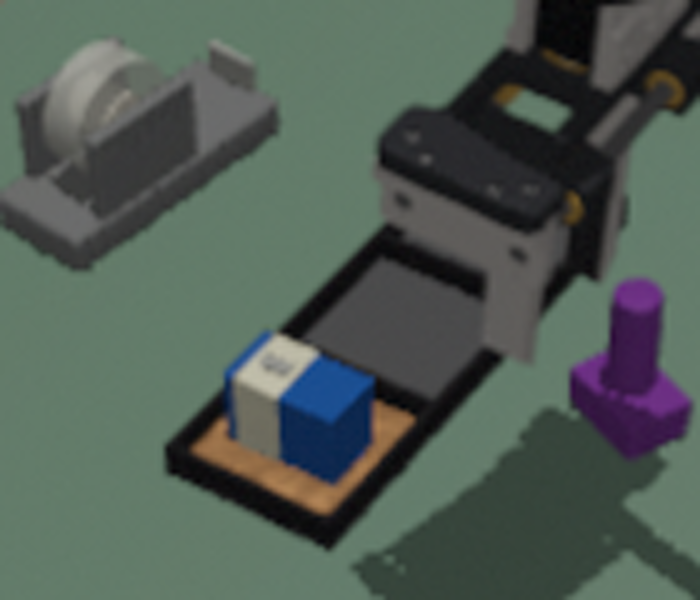

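View pics/t10.png

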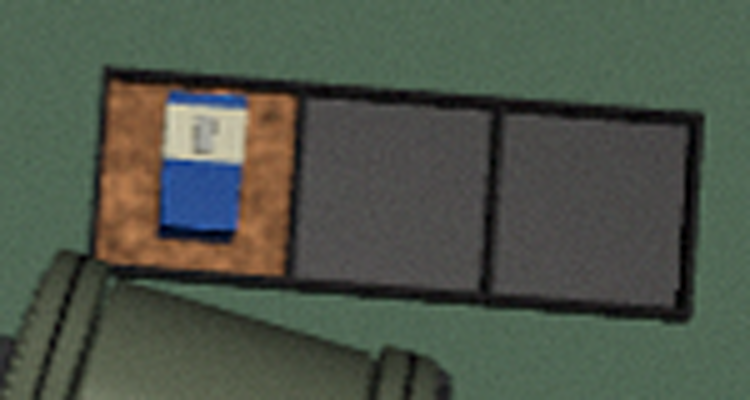

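The blue box is upright in the cork compartment at about (200,165) in the top view. The tool tilt has crept up to 4°, so I'll watch how it changes on the way to the glue.

Request:
drive_tool([
  [0, 0, 0, 0.06, 0.3],
  [0, 0, 0, 0.015, 0.3],
  [0.33, 0.75, 0, 0, 0.3],
  [0.33, 0.75, 0, 0, 0.3],
  [0.33, 0.75, 0, 0, 0.3],
  [0.33, 0.75, 0, 0, 0.3],
  [0.33, 0.75, 0, 0, 0.3],
  [0.33, 0.75, 0, 0, 0.3],
  [0.3, 0.6, 0, 0, 0.3],
  [0, 0, 0, 0, 0.3],
  [0, 0, 0, 0, 0.3],
])

```text
time: 19.65
tool_pos: [0.46, 0.2235, 0.1569]
tool_rot: [-179.5, 5.6, 167.0]
contact_force: [-0.1, -1.2, -0.1]
finger_gap: 0.0609
```

```bash
python3 d.py .4395 .2360 .17 168
```

```text
t 19.65 p [0.46   0.2235 0.1569] rot [-179.46    5.57  166.97] gap 0.0609 F [-0.1 -1.2 -0.1] j [ 18.   5. 104.  -4.  66. -57.]
turn -0.009 rows 0.1 | shift [ 0.426  0.156 -0.306] rows 0.7
```

Request:
drive_tool([
  [0.1, 0, -0.8, 0, 0.3],
  [0.1, 0, -0.8, 0, 0.3],
  [0, 0, 0, 0, 0.3],
  [0, 0, 0, 0, 0.3],
])

```text
time: 19.98
tool_pos: [0.4449, 0.2266, 0.2362]
tool_rot: [-179.3, 5.4, 166.9]
contact_force: [-0.3, -0.8, -0.7]
finger_gap: 0.061
```

Request:
drive_tool([
  [0, 0, 0, 0, 0.3],
  [0, 0, 0, 0, 0.3],
  [0, 0, 0, 0, 0.3],
  [0, 0, 0, 0, 0.3],
  [0, 0, 0, 0, 0.3],
  [0, 0, 0, 0, 0.3],
])

```text
time: 20.48
tool_pos: [0.4463, 0.2225, 0.2326]
tool_rot: [-179.1, 5.2, 166.5]
contact_force: [0.0, 0.7, 0.1]
finger_gap: 0.0612
```

```bash
python3 d.py .4395 .2360 .17 168
```

```text
t 20.48 p [0.4463 0.2225 0.2326] rot [-179.07    5.17  166.54] gap 0.0612 F [0.  0.7 0.1] j [ 19.  -0. 101.  -4.  76. -57.]
turn -0.0128 rows 0.2 | shift [0.301 0.258 1.225] rows 1.5
```

Request:
drive_tool([
  [0, 0, 0, 0, 0.3],
  [0, 0, 0, 0, 0.3],
  [0, 0, 0, 0, 0.3],
  [0, 0, 0, 0, 0.3],
  [0, 0, 0, 0, 0.3],
  [0, 0, 0, 0, 0.3],
  [0, 0, 0, 0, 0.3],
  [0, 0, 0, 0, 0.3],
])

```text
time: 21.15
tool_pos: [0.4454, 0.2225, 0.231]
tool_rot: [-179.0, 5.0, 166.6]
contact_force: [0.2, 0.2, -0.3]
finger_gap: 0.061
```

```bash
python3 - <<'E'
from plant import env
for i in range(6):
    o=env.get_obs(); print(o["time"],o["tool_pos"].round(4),o["tool_rot"].round(2),o["joints"].round(2)); env.camera("top")
E
```

```text
21.15 [0.4454 0.2225 0.231 ] [-178.98    5.03  166.58] [ 18.91  -0.22 100.66  -3.66  75.87 -56.84]
21.2 [0.4454 0.2225 0.231 ] [-178.98    5.03  166.57] [ 18.91  -0.22 100.66  -3.66  75.87 -56.84]
21.25 [0.4454 0.2224 0.231 ] [-178.98    5.03  166.57] [ 18.91  -0.22 100.67  -3.66  75.87 -56.84]
21.3 [0.4454 0.2224 0.231 ] [-178.98    5.02  166.57] [ 18.91  -0.21 100.67  -3.66  75.87 -56.84]
21.35 [0.4454 0.2224 0.231 ] [-178.98    5.02  166.57] [ 18.91  -0.21 100.67  -3.66  75.87 -56.84]
21.4 [0.4454 0.2224 0.231 ] [-178.98    5.02  166.57] [ 18.91  -0.21 100.67  -3.66  75.87 -56.84]
```

Request:
drive_tool([
  [-0.6, 0.5, 0, 0, 0.3],
  [-0.6, 0.5, 0, 0, 0.3],
  [-0.6, 0.5, 0, 0, 0.3],
  [-0.6, 0.5, 0, 0, 0.3],
  [-0.6, 0.5, 0, 0, 0.3],
])

```text
time: 21.87
tool_pos: [0.6146, 0.3082, 0.2351]
tool_rot: [-178.5, 4.3, 166.6]
contact_force: [0.5, 0.3, 0.2]
finger_gap: 0.0613
```

Request:
drive_tool([
  [0, 0, 0, 0, 0.3],
  [0, 0, 0, 0, 0.3],
])

```text
time: 22.03
tool_pos: [0.6203, 0.3105, 0.2297]
tool_rot: [-178.4, 4.2, 166.6]
contact_force: [-0.1, 0.5, 0.9]
finger_gap: 0.0611
```

Request:
drive_tool([
  [0.3, -0.25, 0, 0, 0.3],
  [0.3, -0.25, 0, 0, 0.3],
  [0.3, -0.25, 0, 0, 0.3],
  [0.3, -0.25, 0, 0, 0.3],
])

```text
time: 22.37
tool_pos: [0.5478, 0.2741, 0.2233]
tool_rot: [-178.3, 4.1, 166.6]
contact_force: [0.4, 0.3, 0.3]
finger_gap: 0.0613
```

Request:
drive_tool([
  [0, 0, 0, 0, 0.3],
  [0, 0, 0, 0, 0.3],
])

```text
time: 22.53
tool_pos: [0.5424, 0.272, 0.2237]
tool_rot: [-178.2, 3.9, 166.6]
contact_force: [0.6, 0.1, -0.4]
finger_gap: 0.0612
```

Request:
drive_tool([
  [0.25, -0.2, 0, 0, 0.3],
  [0.25, -0.2, 0, 0, 0.3],
  [0.25, -0.2, 0, 0, 0.3],
  [0.25, -0.2, 0, 0, 0.3],
  [0.25, -0.2, 0, 0, 0.3],
  [0.25, -0.2, 0, 0, 0.3],
  [0.25, -0.2, 0, 0, 0.3],
  [0.25, -0.2, 0, 0, 0.3],
  [0.25, -0.2, 0, 0, 0.3],
  [0, 0, 0, 0, 0.3],
])

```text
time: 23.37
tool_pos: [0.4112, 0.2096, 0.224]
tool_rot: [-178.8, 4.8, 166.5]
contact_force: [0.5, 0.0, 0.3]
finger_gap: 0.0611
```

Request:
drive_tool([
  [-0.6, 0.5, 0, 0, 0.3],
  [-0.6, 0.5, 0, 0, 0.3],
  [-0.6, 0.5, 0, 0, 0.3],
  [-0.6, 0.5, 0, 0, 0.3],
  [-0.6, 0.5, 0, 0, 0.3],
  [0, 0, 0, 0, 0.3],
])

```text
time: 23.87
tool_pos: [0.5921, 0.3, 0.2308]
tool_rot: [-178.9, 4.9, 166.5]
contact_force: [-0.8, -0.1, -0.4]
finger_gap: 0.0612
```

```bash
python3 d.py .4395 .2360 .17 168
```

```text
t 23.87 p [0.5921 0.3    0.2308] rot [-178.88    4.86  166.49] gap 0.0612 F [-0.8 -0.1 -0.4] j [ 21.  20.  77.  -4.  80. -55.]
turn -0.0131 rows 0.2 | shift [ 2.812 -1.864  1.023] rows 4.2
```

The tilt is mainly about the jaw axis (pitch), which doesn't matter for gripping, so I'll carry on.

Request:
drive_tool([
  [0.7, -0.46, 0.2, 0, 0.3],
  [0.7, -0.46, 0.2, 0, 0.3],
  [0.7, -0.46, 0.2, 0, 0.3],
  [0.4, -0.25, 0.2, 0, 0.3],
  [0, 0, 0, 0, 0.3],
])

```text
time: 24.28
tool_pos: [0.4578, 0.249, 0.1754]
tool_rot: [-179.0, 4.9, 166.4]
contact_force: [-1.3, 0.3, -1.2]
finger_gap: 0.0608
```

```bash
python3 d.py .4395 .2360 .12 166
```

```text
t 24.28 p [0.4578 0.249  0.1754] rot [-178.96    4.94  166.42] gap 0.0608 F [-1.3  0.3 -1.2] j [ 21.   6. 101.  -4.  70. -54.]
turn 0.0036 rows 0.1 | shift [ 0.387 -0.323  1.084] rows 1.4
```

Request:
drive_tool([
  [0.38, -0.32, 0.3, 0, 0.3],
  [0, 0, 0.3, 0, 0.3],
  [0, 0, 0, 0, 0.3],
])

```text
time: 24.53
tool_pos: [0.4384, 0.237, 0.1449]
tool_rot: [-179.1, 5.2, 166.4]
contact_force: [0.1, -0.8, -0.0]
finger_gap: 0.0609
```

```bash
python3 d.py .4395 .2360 .068 166
```

```text
t 24.53 p [0.4384 0.237  0.1449] rot [-179.13    5.19  166.43] gap 0.0609 F [ 0.1 -0.8 -0. ] j [ 21.   5. 106.  -4.  65. -54.]
turn 0.0038 rows 0.1 | shift [0.114 0.008 1.534] rows 1.8
```

Request:
drive_tool([
  [0.1, 0, 0.4, 0, 0.3],
  [0, 0, 0.5, 0, 0.3],
  [0, 0, 0.4, 0, 0.3],
  [0, 0, 0.2, 0, 0.3],
  [0, 0, 0, 0, 0.3],
])

```text
time: 24.95
tool_pos: [0.4534, 0.2404, 0.0767]
tool_rot: [-179.8, 6.2, 166.3]
contact_force: [-1.4, -0.2, -0.8]
finger_gap: 0.0617
```

```bash
python3 d.py .4395 .2360 .066 166
```

```text
t 24.95 p [0.4534 0.2404 0.0767] rot [-179.83    6.2   166.34] gap 0.0617 F [-1.4 -0.2 -0.8] j [ 21.  12. 108.  -4.  55. -53.]
turn 0.0029 rows 0.0 | shift [ 0.27  -0.152  0.186] rows 0.4
```

Request:
drive_tool([
  [0.26, -0.14, 0.1, 0, 0.3],
  [0, 0, 0.1, 0, 0.3],
  [0, 0, 0, 0, 0.3],
])

```text
time: 25.2
tool_pos: [0.4464, 0.2385, 0.0694]
tool_rot: [179.9, 6.6, 166.3]
contact_force: [0.4, -1.3, 0.7]
finger_gap: 0.0614
```

```bash
python3 d.py .4395 .2360 .066 166; python3 - <<'E'
from plant import env
from h import *
crop(env.camera("side"),250,250,120,140,5,"pics/s11.png")
E
```

```text
t 25.2 p [0.4464 0.2385 0.0694] rot [179.88   6.63 166.28] gap 0.0614 F [ 0.4 -1.3  0.7] j [ 21.  11. 109.  -5.  54. -53.]
turn 0.0025 rows 0.0 | shift [ 0.129 -0.083  0.053] rows 0.2
```

View pics/s11.png

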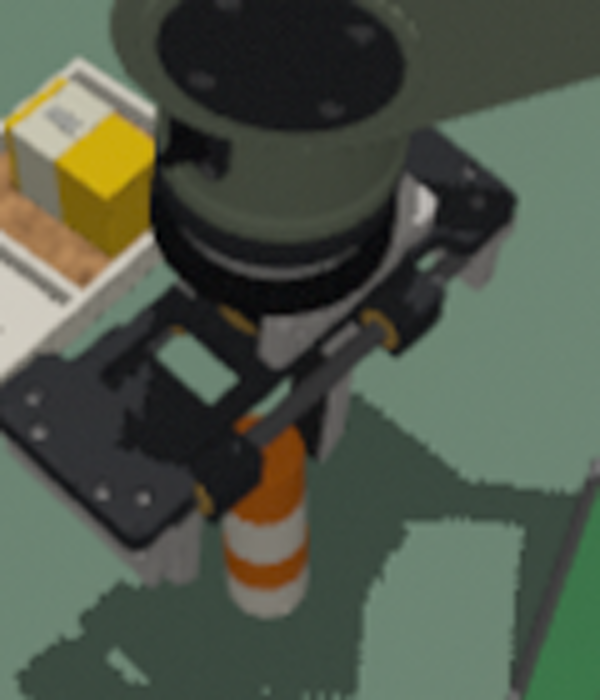

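Request:
drive_tool([
  [0.15, -0.08, 0.04, 0, 0.3],
  [0, 0, 0, 0, -0.1],
  [0, 0, 0, 0, -0.7],
  [0, 0, 0, 0, -0.7],
  [0, 0, 0, 0, -0.7],
  [0, 0, 0, 0, -0.7],
], squeeze=15)

```text
time: 25.75
tool_pos: [0.4422, 0.2379, 0.0708]
tool_rot: [179.6, 7.0, 166.3]
contact_force: [1.4, 0.2, 0.5]
finger_gap: 0.0311
```

```bash
python3 d.py .4395 .2360 .066 166
```

```text
t 25.75 p [0.4422 0.2379 0.0708] rot [179.61   7.03 166.26] gap 0.0311 F [1.4 0.2 0.5] j [ 21.  11. 110.  -5.  53. -53.]
turn 0.0022 rows 0.0 | shift [ 0.055 -0.05   0.089] rows 0.1
```

Request:
drive_tool([
  [0, 0, 0, 0, -0.7],
  [0, 0, -0.3, 0, -0.7],
  [0, 0, -0.7, 0, -0.7],
  [0, 0, -0.7, 0, -0.7],
  [0, 0, -0.5, 0, -0.7],
  [0, 0, 0, 0, -0.7],
])

```text
time: 26.25
tool_pos: [0.4259, 0.2392, 0.1806]
tool_rot: [179.9, 6.6, 166.2]
contact_force: [1.5, 0.6, 0.4]
finger_gap: 0.0297
```

```bash
python3 d.py .6184 -.1568 .17 176; python3 - <<'E'
from plant import env
from h import *
crop(env.camera("side"),230,200,140,140,5,"pics/s12.png")
E
```

```text
t 26.25 p [0.4259 0.2392 0.1806] rot [179.91   6.55 166.24] gap 0.0297 F [1.5 0.6 0.4] j [ 22.   0. 106.  -4.  68. -53.]
turn -0.0851 rows 1.4 | shift [-4.333 -7.624  0.842] rows 10.6
```

View pics/s12.png

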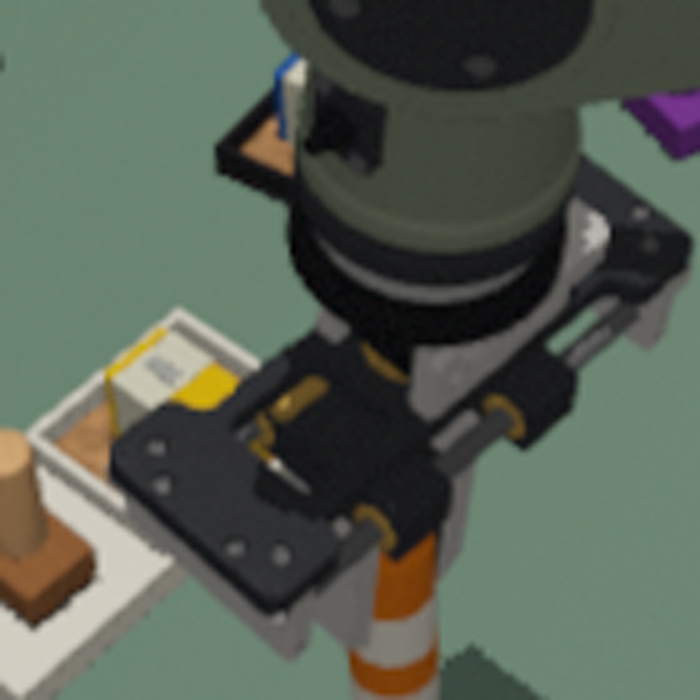

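Request:
drive_tool([
  [0, 0, 0, -0.05, -0.7],
  [0, 0, 0, -0.035, -0.7],
  [-0.41, -0.72, 0.06, 0, -0.7],
  [-0.41, -0.72, 0.06, 0, -0.7],
  [-0.41, -0.72, 0.06, 0, -0.7],
  [-0.41, -0.72, 0.06, 0, -0.7],
  [-0.41, -0.72, 0.06, 0, -0.7],
  [-0.41, -0.72, 0.06, 0, -0.7],
  [-0.41, -0.72, 0.06, 0, -0.7],
  [-0.41, -0.72, 0.06, 0, -0.7],
  [-0.3, -0.5, 0, 0, -0.7],
])

```text
time: 27.22
tool_pos: [0.5778, -0.0865, 0.1543]
tool_rot: [-179.0, 4.5, 177.5]
contact_force: [1.4, -0.2, -0.7]
finger_gap: 0.0299
```

```bash
python3 d.py .6184 -.1568 .15 176
```

```text
t 27.22 p [ 0.5778 -0.0865  0.1543] rot [-179.04    4.51  177.45] gap 0.0299 F [ 1.4 -0.2 -0.7] j [ -17.   14.   95.    0.   67. -105.]
turn 0.0127 rows 0.2 | shift [-0.899 -1.343  0.176] rows 1.9
```

Request:
drive_tool([
  [-0.45, -0.65, 0.05, 0, -0.7],
  [-0.4, -0.5, 0.05, 0, -0.7],
  [0, 0, 0.1, 0, -0.7],
  [0, 0, 0, 0, -0.7],
])

```text
time: 27.55
tool_pos: [0.6163, -0.1556, 0.1365]
tool_rot: [-179.2, 3.8, 176.9]
contact_force: [-0.8, 1.2, -1.5]
finger_gap: 0.0296
```

```bash
python3 d.py .6184 -.1568 .085 176
```

```text
t 27.55 p [ 0.6163 -0.1556  0.1365] rot [-179.2     3.79  176.87] gap 0.0296 F [-0.8  1.2 -1.5] j [ -22.   21.   87.    1.   68. -109.]
turn 0.0076 rows 0.1 | shift [ 0.025 -0.007  1.031] rows 1.2
```

Request:
drive_tool([
  [0, 0, 0.3, 0, -0.7],
  [0, 0, 0.4, 0, -0.7],
  [0, 0, 0.25, 0, -0.7],
  [0, 0, 0, 0, -0.7],
])

```text
time: 27.88
tool_pos: [0.6148, -0.1536, 0.0809]
tool_rot: [-179.4, 3.2, 176.9]
contact_force: [-0.9, -0.2, -1.5]
finger_gap: 0.0295
```

```bash
python3 d.py .6184 -.1568 .075 176; python3 - <<'E'
from plant import env
from h import *
crop(env.camera("side"),260,120,140,120,5,"pics/s13.png")
E
```

```text
t 27.88 p [ 0.6148 -0.1536  0.0809] rot [-179.41    3.24  176.85] gap 0.0295 F [-0.9 -0.2 -1.5] j [ -22.   25.   89.    1.   63. -109.]
turn 0.0074 rows 0.1 | shift [-0.07  -0.057  0.122] rows 0.2
```

View pics/s13.png

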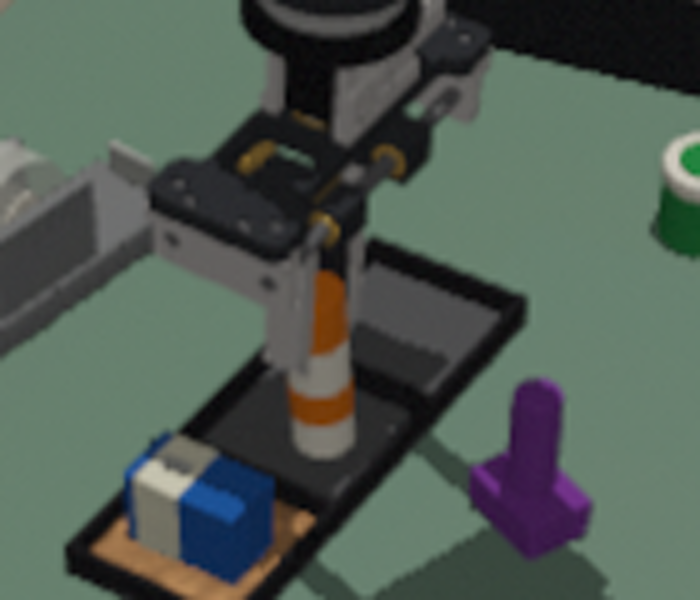

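The glue stick is over the middle compartment at about (320,420), nearly upright. Lowering in small steps.

Request:
drive_tool([
  [-0.07, -0.05, 0.08, 0, -0.7],
])

```text
time: 28.02
tool_pos: [0.6186, -0.1554, 0.0784]
tool_rot: [-179.4, 3.3, 176.9]
contact_force: [0.2, -0.6, -0.1]
finger_gap: 0.0297
```

Request:
drive_tool([
  [0, 0, 0.06, 0, -0.7],
])

```text
time: 28.1
tool_pos: [0.6191, -0.1552, 0.0755]
tool_rot: [-179.4, 3.3, 177.0]
contact_force: [-0.7, 0.1, 3.6]
finger_gap: 0.0299
```

Request:
drive_tool([
  [0, 0, 0.05, 0, -0.7],
])

```text
time: 28.18
tool_pos: [0.6204, -0.1557, 0.0752]
tool_rot: [-179.3, 3.4, 177.0]
contact_force: [-4.1, 0.3, 14.0]
finger_gap: 0.0297
```

Request:
drive_tool([
  [0, 0, 0, 0, -0.25],
  [0, 0, 0, 0, -0.1],
  [0, 0, 0, 0, 0.1],
  [0, 0, 0, 0, 0.1],
  [0, 0, 0, 0, 0.1],
  [0, 0, -0.3, 0, 0.1],
  [0, 0, -0.8, 0, 0.1],
  [0, 0, -0.8, 0, 0.1],
  [0, 0, -0.4, 0, 0.1],
  [0, 0, 0, 0, 0.1],
])

```text
time: 29.02
tool_pos: [0.613, -0.153, 0.1947]
tool_rot: [-179.3, 3.4, 177.1]
contact_force: [-0.0, -0.1, 0.7]
finger_gap: 0.0519
```

```bash
python3 d.py .5151 -.3988 .16 180; python3 - <<'E'
from plant import env
from h import *
crop(env.camera("side"),260,120,140,120,5,"pics/s14.png")
E
```

```text
t 29.02 p [ 0.613  -0.153   0.1947] rot [-179.35    3.39  177.05] gap 0.0519 F [-0.  -0.1  0.7] j [ -22.   18.   85.    1.   74. -109.]
turn -0.0257 rows 0.4 | shift [ 1.996 -4.908  0.649] rows 6.4
```

View pics/s14.png

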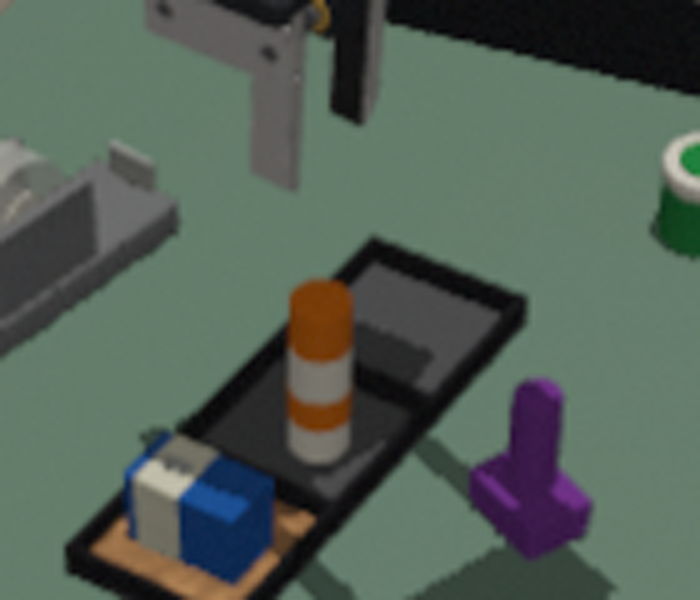

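The glue stick stands upright in the middle compartment. For the tub I'll turn the jaws along x (yaw about 95), which keeps the hand clear of the paper tray and the glue stick.

Request:
drive_tool([
  [0, 0, 0, 0.0625, 0.8],
  [0, 0, 0, 0.0625, 0.8],
  [0, 0, 0, 0.0625, 0.8],
  [0, 0, 0, 0.0625, 0.8],
  [0, 0, 0, 0.0625, 0.8],
  [0, 0, 0, 0.0625, 0.8],
  [0, 0, 0, 0.0625, 0.8],
  [0, 0, 0, 0.0625, 0.8],
  [0, 0, 0, 0.0625, 0.8],
  [0, 0, 0, 0.0625, 0.8],
  [0, 0, 0, 0.0625, 0.8],
])

```text
time: 29.98
tool_pos: [0.5999, -0.1479, 0.1642]
tool_rot: [178.7, 0.2, 97.9]
contact_force: [0.8, 0.7, -0.6]
finger_gap: 0.0847
```

```bash
python3 d.py .5151 -.3988 .16 92
```

```text
t 29.98 p [ 0.5999 -0.1479  0.1642] rot [1.7873e+02 1.6000e-01 9.7930e+01] gap 0.0847 F [ 0.8  0.7 -0.6] j [-22.  19.  86.   1.  73. -30.]
turn 0.0518 rows 0.8 | shift [-4.955 -1.873  0.044] rows 6.4
```

Request:
drive_tool([
  [0, 0, 0, 0.05, 0.8],
  [-0.75, -0.28, -0.02, 0, 0.8],
  [-0.75, -0.28, -0.02, 0, 0.8],
  [-0.75, -0.28, -0.02, 0, 0.8],
  [-0.75, -0.28, -0.02, 0, 0.8],
  [-0.75, -0.28, 0, 0, 0.8],
  [-0.7, -0.3, 0, 0, 0.8],
  [0, 0, 0, 0, 0.8],
])

```text
time: 30.65
tool_pos: [0.5105, -0.3718, 0.1408]
tool_rot: [-179.8, -1.1, 92.1]
contact_force: [-0.4, 0.5, 0.7]
finger_gap: 0.0846
```

```bash
python3 d.py .5151 -.3988 .1 92
```

```text
t 30.65 p [ 0.5105 -0.3718  0.1408] rot [-179.77   -1.11   92.15] gap 0.0846 F [-0.4  0.5  0.7] j [-44.  23.  84.   1.  74. -47.]
turn 0.0013 rows 0.0 | shift [-0.559  0.077  0.805] rows 1.2
```

Request:
drive_tool([
  [-0.52, 0.07, 0, 0, 0.8],
  [0, 0, 0.3, 0, 0.8],
  [0, 0, 0.4, 0, 0.8],
  [0, 0, 0, 0, 0.8],
])

```text
time: 30.98
tool_pos: [0.5088, -0.3975, 0.0939]
tool_rot: [-179.3, -1.7, 91.7]
contact_force: [-0.7, 1.1, -0.9]
finger_gap: 0.0845
```

```bash
python3 d.py .5151 -.3988 .034 92
```

```text
t 30.98 p [ 0.5088 -0.3975  0.0939] rot [-179.28   -1.71   91.69] gap 0.0845 F [-0.7  1.1 -0.9] j [-46.  28.  82.   1.  71. -48.]
turn -0.0027 rows 0.0 | shift [-0.067  0.14   1.196] rows 1.4
```

Request:
drive_tool([
  [-0.06, 0.13, 0.2, 0, 0.8],
  [0, 0, 0.4, 0, 0.8],
  [0, 0, 0.3, 0, 0.8],
  [0, 0, 0, 0, 0.8],
])

```text
time: 31.32
tool_pos: [0.5125, -0.3943, 0.0415]
tool_rot: [-178.9, -2.2, 91.7]
contact_force: [-0.2, 0.4, -0.3]
finger_gap: 0.0845
```

```bash
python3 d.py .5151 -.3988 .034 92; python3 - <<'E'
from plant import env
from h import *
crop(env.camera("side"),340,90,120,100,6,"pics/s15.png")
E
```

```text
t 31.32 p [ 0.5125 -0.3943  0.0415] rot [-178.88   -2.2    91.7 ] gap 0.0845 F [-0.2  0.4 -0.3] j [-46.  32.  83.   1.  67. -48.]
turn -0.0026 rows 0.0 | shift [-0.098  0.052  0.145] rows 0.2
```

View pics/s15.png

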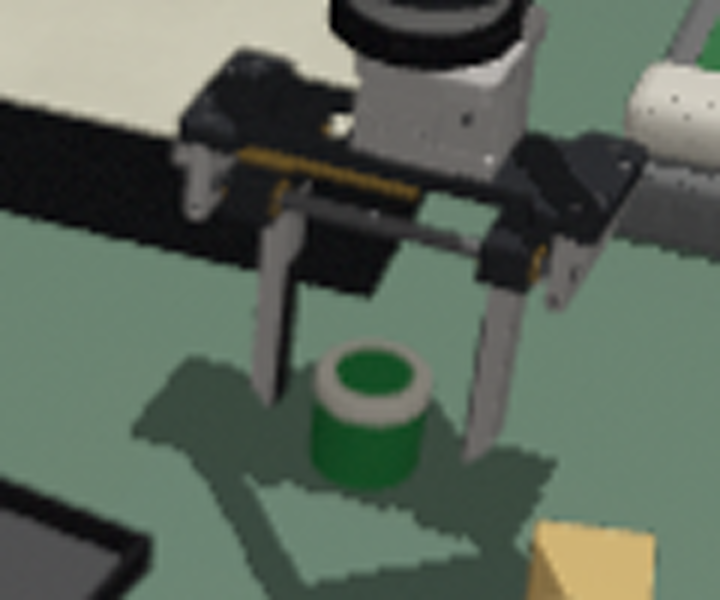

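The tub sits between the fingers, well centred. A small correction, then close.

Request:
drive_tool([
  [-0.09, 0.05, 0.1, 0, 0.8],
  [0, 0, 0.03, 0, 0.8],
  [0, 0, 0, 0, 0.2],
  [0, 0, 0, 0, -0.2],
  [0, 0, 0, 0, -0.2],
  [0, 0, 0, 0, -0.2],
  [0, 0, 0, 0, -0.2],
  [0, 0, 0, 0, -0.2],
], squeeze=20)

```text
time: 32.03
tool_pos: [0.5184, -0.4005, 0.0407]
tool_rot: [-179.2, -1.9, 91.8]
contact_force: [0.6, -0.6, -1.5]
finger_gap: 0.0496
```

```bash
python3 d.py .5151 -.3988 .034 92
```

```text
t 32.03 p [ 0.5184 -0.4005  0.0407] rot [-179.2    -1.85   91.79] gap 0.0496 F [ 0.6 -0.6 -1.5] j [-46.  33.  82.   1.  67. -48.]
turn -0.0018 rows 0.0 | shift [ 0.031 -0.063  0.136] rows 0.2
```

Request:
drive_tool([
  [0, 0, -0.3, 0, -0.2],
  [0, 0, -0.7, 0, -0.2],
  [0, 0, -0.7, 0, -0.2],
  [0, 0, -0.3, 0, -0.2],
  [0, 0, 0, 0, -0.2],
])

```text
time: 32.45
tool_pos: [0.5175, -0.4013, 0.1403]
tool_rot: [-178.8, -2.3, 91.8]
contact_force: [0.0, -0.9, -1.3]
finger_gap: 0.0491
```

```bash
python3 d.py .6126 -.2446 .12 86; python3 - <<'E'
from plant import env
from h import *
crop(env.camera("side"),320,60,140,130,5,"pics/s16.png")
E
```

```text
t 32.45 p [ 0.5175 -0.4013  0.1403] rot [-178.84   -2.26   91.76] gap 0.0491 F [ 0.  -0.9 -1.3] j [-46.  27.  79.   1.  77. -48.]
turn 0.0503 rows 0.8 | shift [3.243 1.691 0.486] rows 4.4
```

View pics/s16.png

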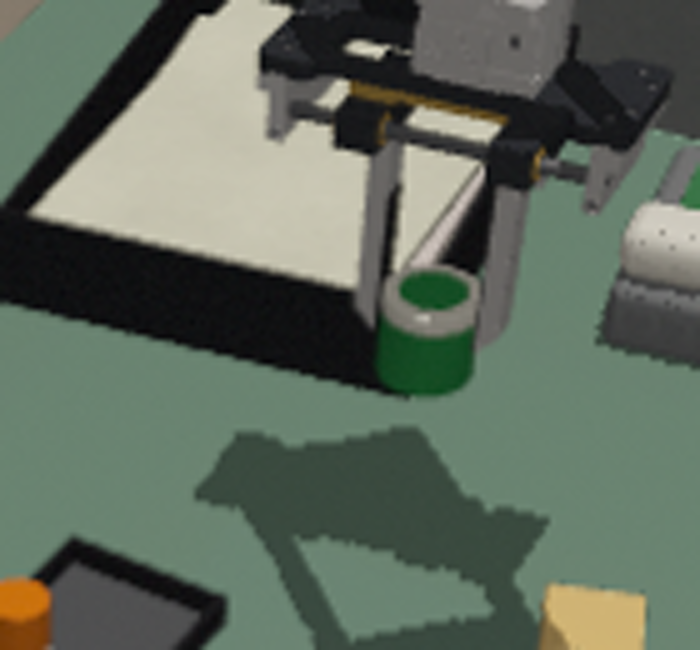

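Request:
drive_tool([
  [0, 0, 0, 0.05, -0.2],
  [0.7, 0.37, 0, 0, -0.2],
  [0.7, 0.37, 0, 0, -0.2],
  [0.7, 0.37, 0, 0, -0.2],
  [0.5, 0.3, 0, 0, -0.2],
  [0, 0, 0, 0, -0.2],
  [0, 0, 0, 0, -0.2],
])

```text
time: 33.08
tool_pos: [0.5933, -0.2707, 0.1291]
tool_rot: [-177.7, -2.6, 85.3]
contact_force: [-0.4, -0.5, -1.3]
finger_gap: 0.0496
```

```bash
python3 d.py .6126 -.2446 .07 86
```

```text
t 33.08 p [ 0.5933 -0.2707  0.1291] rot [-177.74   -2.6    85.33] gap 0.0496 F [-0.4 -0.5 -1.3] j [-33.  28.  79.   1.  77. -28.]
turn -0.0058 rows 0.1 | shift [0.492 0.395 1.191] rows 1.6
```

Request:
drive_tool([
  [0.48, 0.38, 0, 0, -0.2],
  [0, 0, 0.4, 0, -0.2],
  [0, 0, 0.5, 0, -0.2],
  [0, 0, 0, 0, -0.2],
])

```text
time: 33.42
tool_pos: [0.6101, -0.2462, 0.0786]
tool_rot: [-177.4, -2.7, 85.2]
contact_force: [-1.7, -0.3, -2.1]
finger_gap: 0.0496
```

```bash
python3 d.py .6126 -.2446 .045 86; python3 - <<'E'
from plant import env
from h import *
crop(env.camera("side"),280,100,120,110,6,"pics/s17.png")
E
```

```text
t 33.42 p [ 0.6101 -0.2462  0.0786] rot [-177.43   -2.65   85.24] gap 0.0496 F [-1.7 -0.3 -2.1] j [-30.  32.  79.   1.  72. -26.]
turn -0.0067 rows 0.1 | shift [0.005 0.078 0.669] rows 0.8
```

View pics/s17.png

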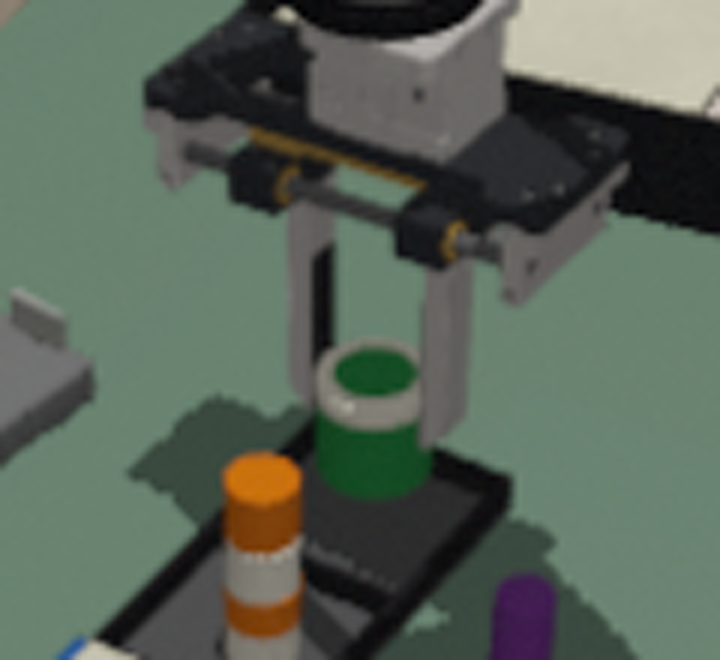

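Request:
drive_tool([
  [0, 0.07, 0.25, 0, -0.2],
  [0, 0, 0.25, 0, -0.2],
  [0, 0, 0, 0, -0.2],
])

```text
time: 33.72
tool_pos: [0.6135, -0.2496, 0.0552]
tool_rot: [-177.7, -2.5, 85.0]
contact_force: [-0.8, 0.2, -1.9]
finger_gap: 0.0494
```

```bash
python3 d.py .6126 -.2446 .045 86
```

```text
t 33.72 p [ 0.6135 -0.2496  0.0552] rot [-177.67   -2.48   85.03] gap 0.0494 F [-0.8  0.2 -1.9] j [-30.  33.  80.   1.  70. -26.]
turn -0.0084 rows 0.1 | shift [ 0.089 -0.017  0.209] rows 0.3
```

Request:
drive_tool([
  [0.08, 0, 0.1, 0, -0.2],
  [0, 0, 0.06, 0, -0.2],
])

```text
time: 33.88
tool_pos: [0.6137, -0.2464, 0.0475]
tool_rot: [-177.7, -2.4, 84.9]
contact_force: [0.3, 0.4, -0.2]
finger_gap: 0.0491
```

Request:
drive_tool([
  [0, 0, 0.05, 0, -0.2],
])

```text
time: 33.97
tool_pos: [0.6139, -0.2466, 0.0452]
tool_rot: [-177.8, -2.4, 84.9]
contact_force: [-0.1, -0.1, -1.3]
finger_gap: 0.0493
```

Request:
drive_tool([
  [0, 0, 0.04, 0, -0.2],
])

```text
time: 34.05
tool_pos: [0.6139, -0.2466, 0.0448]
tool_rot: [-177.8, -2.4, 84.9]
contact_force: [-5.0, 2.3, 12.8]
finger_gap: 0.0493
```

Contact at 44.8 mm, as expected. Release, rise and back away.

Request:
drive_tool([
  [0, 0, 0, 0, 0.2],
  [0, 0, 0, 0, 0.4],
  [0, 0, 0, 0, 0.4],
  [0, 0, 0, 0, 0.4],
  [0, 0, -0.3, 0, 0.4],
  [0, 0, -0.8, 0, 0.4],
  [0, 0, -0.8, 0, 0.4],
  [0, 0, -0.8, 0, 0.4],
  [0, -0.7, 0, 0, 0.4],
  [0, -0.7, 0, 0, 0.4],
  [0, -0.7, 0, 0, 0.4],
  [0, -0.7, 0, 0, 0.4],
])

```text
time: 35.05
tool_pos: [0.4844, -0.2433, 0.1948]
tool_rot: [-178.6, -2.0, 85.3]
contact_force: [0.4, 0.2, 0.5]
finger_gap: 0.0658
```

Request:
drive_tool([
  [0, -0.7, 0, 0, 0.4],
  [0, -0.5, 0, 0, 0.4],
  [0, 0, 0, 0, 0.4],
  [0, 0, 0, 0, 0.4],
])

```text
time: 35.38
tool_pos: [0.4172, -0.2371, 0.1977]
tool_rot: [-178.6, -1.9, 85.1]
contact_force: [-0.2, 0.1, 0.5]
finger_gap: 0.0658
```

```bash
python3 d.py; python3 - <<'E'
from plant import env
from h import *
s=env.camera("side");t=env.camera("top");cv2.imwrite("pics/s18.png",s["frame"][:,:,::-1]);cv2.imwrite("pics/t18.png",t["frame"][:,:,::-1]);crop(s,190,130,200,200,4,"pics/s18z.png");crop(t,200,170,280,80,2,"pics/t18z.png")
import pickle;pickle.dump((t,s),open("c1.pkl","wb"))
E
```

```text
t 35.38 p [ 0.4172 -0.2371  0.1977] rot [-178.64   -1.86   85.12] gap 0.0658 F [-0.2  0.1  0.5] j [-40.   3. 101.   1.  78. -36.]
```

View pics/t18.png

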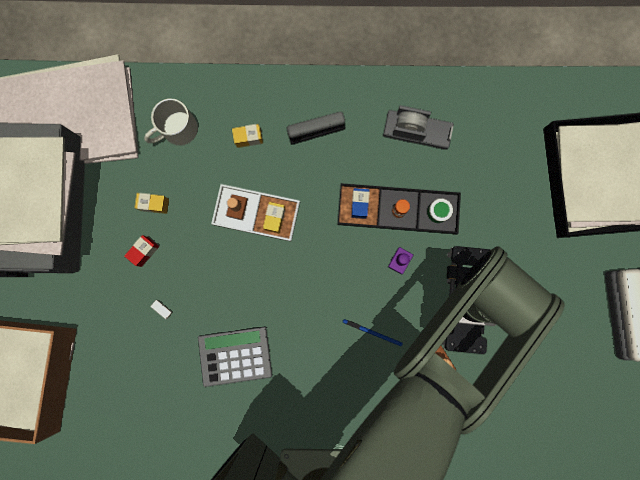

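View pics/s18.png

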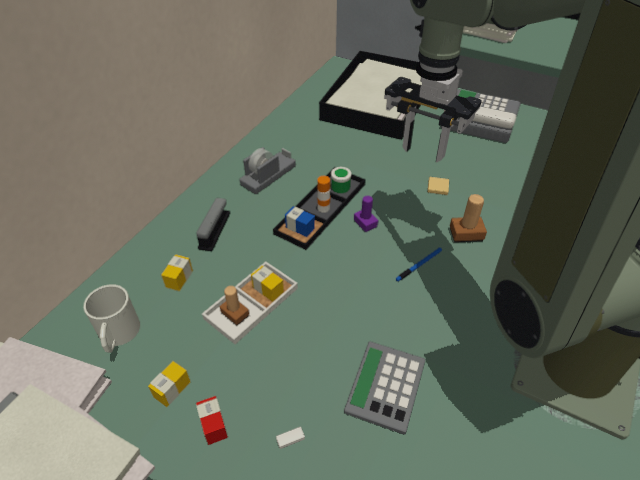

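View pics/s18z.png

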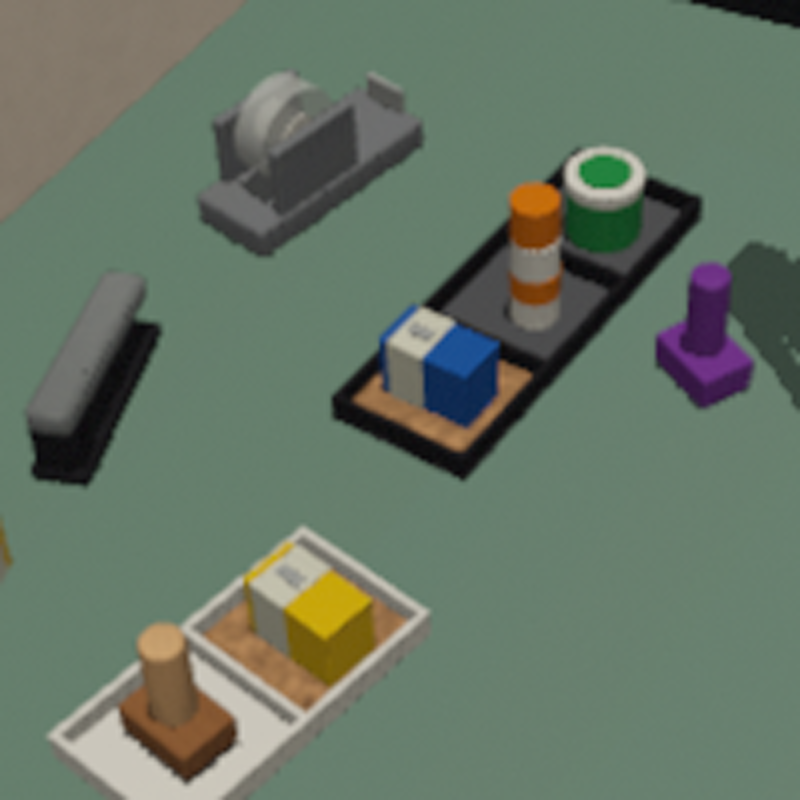

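```bash
python3 - <<'E'
from h import *
import pickle
t,s=pickle.load(open("c1.pkl","rb")); t0,s0=pickle.load(open("c0.pkl","rb"))
for n,(u,v,w,h) in {"redT":(122,230,40,40)}.items():
    print(n,np.abs(t["frame"][v:v+h,u:u+w].astype(int)-t0["frame"][v:v+h,u:u+w]).mean(), np.abs(s["frame"][390:450,190:235].astype(int)-s0["frame"][390:450,190:235]).mean())
def blob(c,lo,hi,b):
    u,v,w,h=b; m=cv2.inRange(cv2.cvtColor(c["frame"],cv2.COLOR_RGB2HSV)[v:v+h,u:u+w],lo,hi)
    k=max(cv2.findContours(m,0,1)[0],key=cv2.contourArea); M=cv2.moments(k); return [u+M["m10"]/M["m00"],v+M["m01"]/M["m00"]]
G=((50,100,60),(75,255,255)); O=((5,150,140),(15,255,255))
g=tri(t,[blob(t,*G,(425,195,35,30))],s,[blob(s,(50,100,90),(75,255,255),(330,165,22,16))]); print("tub disc",g)
print("glue top", plane(t,[blob(t,*O,(390,195,25,25))],.094))
E
```

```text
redT 9.137083333333333 9.57037037037037
tub disc [[ 0.61238776 -0.24429902  0.05022917  0.00084784]]
glue top [[ 0.61173815 -0.15597923  0.094     ]]
```

All five things are upright in their compartments. I'll check the red box's position against the start, then hand in.

```bash
python3 - <<'E'
from h import *
import pickle
for f in("c0.pkl","c1.pkl"):
    for c in pickle.load(open(f,"rb")):
        a=cv2.cvtColor(c["frame"],cv2.COLOR_RGB2HSV); m=cv2.inRange(a,(0,180,80),(4,255,255))|cv2.inRange(a,(175,180,80),(180,255,255))
        k=max(cv2.findContours(m,0,1)[0],key=cv2.contourArea);print(f,cv2.minAreaRect(k))
from plant import env
print(env.finish_job())
E
```

```text
c0.pkl ((134.0731658935547, 255.65853881835938), (15.305028915405273, 13.43094539642334), 38.65980911254883)
c0.pkl ((213.37734985351562, 427.82073974609375), (27.88419532775879, 20.87880516052246), 74.05460357666016)
c1.pkl ((134.08665466308594, 255.61634826660156), (15.268065452575684, 13.509071350097656), 39.28940963745117)
c1.pkl ((213.37734985351562, 427.82073974609375), (27.88419532775879, 20.87880516052246), 74.05460357666016)
the job is handed in; nothing more can be done
None
```

Both desk kits are made up and the job is handed in, at about 35.5 s of the 131 s allowed. I worked in the order asked:
- **White tray:** the yellow box nearest the base went on the cork and the small wooden stamp in the other compartment.
- **Black tray:** the blue box went on the cork, the glue stick in the middle and the tub in the other end.

**Last checks:** the final pictures from both cameras show all five things upright and free in their compartments, with the gripper about 0.2 m up and clear. The tub's lid measured 50.2 mm high (50 expected), centred to within 1 mm. The glue stick's top was about 7 mm from the middle of its compartment. The red box's outline is the same as at the start to within 0.1 px in both views. The highest contact force reported at the end of a move was about 15 N.

**What disagreed:**
- **Tool tilt:** it crept up to about 7° during the work, and a few moves to reduce it did not work reliably. It was back to about 2° by the end, and nothing was left leaning.
- **Yellow box release:** I let it go with the tool reading about 47 mm high where I expected 39 mm, so it may have dropped a few mm. The pictures afterwards show it standing properly.
- **Black tray rim:** two views gave 7–16 mm against the stated 18 mm, because its dark corners were hard to pick out. The force felt when each thing touched the tray floor fitted the stated floor heights, except for the yellow box.

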